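# Sort a pulled-off alternator stack and park its slide plate

## Task

The parts pulled off an alternator shaft stand in a stack on the red slide plate. Take the stack apart and set each part down flat and centred on its own round stand: the pulley on the blue one, the large grey bearing on the green one, the small brown bearing on the yellow one. Then slide the empty plate along the counter, with its dark grip block at the rear, under the fixture's cross-bar until it is fully home against the end stop, let go of everything, and leave the grease tin and the mug alone.

Things in the scene. Friction and masses are not known exactly. Their poses are not given: they have to be found in the camera images.
- pulley_mid (a point): grey alternator pulley, a disc 62 mm in diameter and 30 mm high with a groove round its side, 0.5 kg, axis upright; this point is its centre, half-way up. Bottom part of the stack: it stands on the slide plate, 74 mm ahead of the grip block
- large_bearing_mid (a point): large grey ball bearing, 52 mm in diameter, 15 mm high, 0.2 kg, axis upright; this point is its centre, half-way up. Stands on the pulley at the start
- small_bearing_mid (a point): small brown ball bearing, 40 mm in diameter, 12 mm high, 0.12 kg, axis upright; this point is its centre, half-way up. Stands on the large bearing, top of the stack, at the start
- plate_grip (a point): dark upright grip block on the loose red slide plate (129 x 60 x 8 mm, 0.2 kg, flat on the counter). Block: 28 mm along the plate, 18 mm across (grip it so), top 50 mm above the plate's underside. Point: mid-block, 34 mm above the underside; x along the plate to its front end, y across, z up. Plate: from 18 mm behind this point to 111 mm ahead, 30 mm to each side
- fixture: fixed fixture: grey side rails 68 mm apart, 16 mm high, aluminium bar across, end stop. Origin on the counter under the bar; x inwards to the stop, z up. Bar x -15..15 mm, 16..34 mm up; rails x -20..48, flared mouth to -40; 124 mm wide. No floor: the plate slides in on the counter along +x, red front first. Stop face x = 38 mm; fully home plate_grip is at x = -73, before the bar
- blue_stand_top (a point): stand for the pulley. It is a fixed blue turned plastic disc, 60 mm in diameter and 15 mm high, with a shallow waist round its side, standing on the counter. This point is the centre of its flat top, z up.
- green_stand_top (a point): stand for the large grey bearing. It is a fixed green turned plastic disc, 50 mm in diameter and 15 mm high, with a shallow waist round its side, standing on the counter. This point is the centre of its flat top, z up.
- yellow_stand_top (a point): stand for the small brown bearing. It is a fixed yellow turned plastic disc, 38 mm in diameter and 15 mm high, with a shallow waist round its side, standing on the counter. This point is the centre of its flat top, z up.
- grease_tin_mid (a point): yellow round grease tin, 68 mm in diameter, 48 mm high, not part of the job, to be left alone; this point is its centre
- mug_mid (a point): pale grey mug standing upright, 71 mm in diameter, 72 mm high, 96 mm over its handle, not part of the job, to be left alone; this point is its centre
Mind the look-alikes: they are no part of the job. What is shaped like the part that bears large_bearing_mid but purple is not meant.

How it is judged:
By the outcome, as a careful person would: the job done as asked, in the order asked, and still so for the second after the job is handed in, with the robot touching nothing.
It also fails if it takes over 122 s, if anything falls off the work surface, if the arm or the gripper's body presses on something with over 40 N, if the wrist force passes 120 N, or if a joint passes its speed limit or range.

## Robot

A 6-joint arm with a two-finger parallel gripper is mounted at the origin on a cart in front of the work surface, level with it; the furniture and walls round the work are solid. World frame = base frame: x ahead of the robot, y to its left, z up, the work surface at z = 0. Lengths are in mm, angles in rad, forces in N, time in s.
With the tool pointing down it reaches from about 350 to 975 mm from the base axis. Payload 7.1 kg.
Tool frame: the origin (TCP) lies at the very end of the fingers, on their centre line; the grasp point (between the pads) lies tcp_to_grasp behind it (tcp_to_grasp is the distance from the TCP to the grasp point, in mm); z points along the fingers, x is the direction in which the jaws open and shut, and the axes are right-handed (so a half turn about z gives the same grasp; the last joint's range is limited). The gripper opens to 88 mm and grips with 3 to 60 N. Pads are 20 mm wide; open, the fingers measure 115 mm over their backs; the gripper's body (75 mm by 178 mm) begins 61 mm behind the grasp point.
Start: joints at [1.197, 0.423, 1.63, -0, 1.089, -0.019], TCP at [217.094, 586.067, 187.975] pointing down, gripper open.
Joint ranges: [-3, 3], [-0.9, 2.11], [0.09, 2.58], [-1.31, 4.45], [0.11, 2.69], [-2.54, 2.54]. Speed limits (rad/s): [2.39, 2.39, 3.01, 3.14, 3.14, 3.14].

## Interface

Orientations are given as a rotation vector (axis times angle).
In Python, from workcell import get_obs, get_image, close_job, recognise, mark_of, tcp_to_grasp gives the robot as it stands. The module is installed in compiled form; this text tells all that it offers.
- The arm moves only by the tool move_arm, never from a script. Its argument "motion" is a list of rows, each a list of 7 numbers: the shift along the world's x, y, z in mm, then the turn, a rotation vector about the world's x, y, z in rad, then the finger opening in mm, from 0 to 87.8. A call has 1 to 5 rows; each row is the pose to reach, as a shift and turn from the pose commanded when the call began; what a row does not reach only later rows make up. A row lasts 1/12 s, in which the tool goes at most 41.7 mm and 7.16 degrees, less where a joint would pass 70% of its speed; a pose out of reach is approached as far as the arm can. A call with a gripper value outside its range is refused whole. The fingers move at their own pace and stop on an object; the grip force is fixed at half the most. Time passes only in rows, so rows that repeat a pose let the fingers close. It gives the time, the measured TCP pose, the force and the opening at its end, in the units of the state.
- get_obs(): the state, without advancing time (a new reading comes with each control period).
- get_image(name): name is "scene" or "top"; returns a dict with "color" (400x640x3 uint8, red, green, blue), "mtx" (3x3 intrinsics, pixels), "camera_from_world" (4x4, takes a point from world to camera coordinates). Camera axes: x right, y up, looking along -z (the intrinsics and any distortion apply to the point x, -y, -z); pixel columns grow to the right and rows downward; lengths in mm; the calibration is good to about 2 mm. A picture is of the moment at which its call begins. There is no depth.
- close_job(): hands the job in, once; it reports no verdict.
Trained networks look in a picture, given as the dict that the camera call returned (one of the last four; its "shot" number tells which), for a name from the list of things; names that differ only in an ending like _2 or _b are one class to them, and where a whole thing is asked for, a point or a joint stands for the part that bears it (a point fixed in the world has none). Each returns a list of dicts, best first, with "p" (0 to 1); they miss things now and then, are a little off and sometimes report something else, mostly with a low value. They report only what shows in the picture. A call takes as long as a camera call. They do not tell look-alikes from the thing itself.
- recognise(picture, label): "bbox" ([centre column, centre row, width, height] in pixels, round what is visible of it).
- mark_of(picture, label): "location" ([row, column] in pixels: a listed point, or the origin of a listed thing).
The state is a dict: "t": time; "qpos": joint angles; "qvel": joint speeds; "joint_torque": joint torques, N m; "ee_pos": TCP position; "orientation": TCP orientation; "ft_force": force on the tool from outside, world axes, zero at the start; "moment": the same for the moment, N m; "width": finger opening in mm.
Only numpy, scipy, OpenCV 4.12 (cv2) and the standard library are available. Lean on these libraries where they do the work, as an engineer would, in place of code of your own. Each camera call takes 0.05 s, during which the arm holds its last target. There are 200 camera calls.

## Working session

There is one attempt and no reset: what is moved stays moved. The work goes in short steps, Python scripts to look and compute and a tool call to move; the robot and the scene stay as the last step left them, time stands still between calls to the robot, and variables do not carry over. Pictures are saved under pics/ and viewed, about 12 in all and at most 16, crops included, and the job is handed in when it is done.

Besides the shell and the picture viewer there is one more tool, called after "Emit:" as name([rows], argument=value, ...), one row to a line, values as JSON. move_arm: Moves the arm, as the interface text tells. Its arguments: {"type":"object","properties":{"motion":{"type":"array"}},"required":["motion"]}

```bash
mkdir -p pics; ls; cat > h.py <<'E'
import numpy as np, cv2
from workcell import *
def save(im,n): cv2.imwrite('pics/'+n,im['color'][:,:,::-1])
def proj(im,P):
    P=np.atleast_2d(P);T=im['camera_from_world'];c=P@T[:3,:3].T+T[:3,3]
    c=c*[1,-1,-1];u=c@im['mtx'].T;return u[:,:2]/u[:,2:]
def ray(im,uv):
    T=im['camera_from_world'];R=T[:3,:3];o=-R.T@T[:3,3]
    d=np.linalg.inv(im['mtx'])@[uv[0],uv[1],1];d=R.T@(d*[1,-1,-1]);return o,d/np.linalg.norm(d)
def atz(im,uv,z):
    o,d=ray(im,uv);return o+d*(z-o[2])/d[2]
def tri(rs):
    A=0;b=0
    for o,d in rs:
        M=np.eye(3)-np.outer(d,d);A=A+M;b=b+M@o
    return np.linalg.solve(A,b)
E
python3 - <<'E'
from h import *
s=get_image('scene');t=get_image('top');save(s,'s0.png');save(t,'t0.png')
print(tcp_to_grasp,get_obs())
for im in (s,t):
    print(im['mtx'].round(1).tolist(),{k:v for k,v in im.items() if k not in('color','mtx','camera_from_world')})
    R=im['camera_from_world'];print('cam',(-R[:3,:3].T@R[:3,3]).round())
    for n in 'pulley_mid large_bearing_mid small_bearing_mid plate_grip fixture blue_stand_top green_stand_top yellow_stand_top grease_tin_mid mug_mid'.split():
        print(n,[(round(d['p'],2),np.round(d['location'][::-1],1).tolist()) for d in mark_of(im,n)[:4]])
E
```

```text
pics
18.700000000000003 {'t': 0.1, 'qpos': array([ 1.19699164e+00,  4.23754934e-01,  1.63060804e+00, -8.66950215e-06,
        1.08857099e+00, -1.90208749e-02]), 'qvel': array([-2.76754807e-04, -9.51329584e-04, -1.19477120e-03, -3.20182958e-04,
        1.25040421e-03, -5.88684368e-05]), 'joint_torque': array([-4.19330681e-04, -5.45614600e+01, -2.74324161e+01,  6.44743466e-02,
        1.88028667e-02, -5.51915070e-05]), 'ee_pos': array([216.91066835, 585.576722  , 187.28754838]), 'orientation': array([ 2.57796240e+00,  1.79415437e+00, -1.74480059e-03]), 'ft_force': array([-0.83355748, -0.09515185, -0.25969351]), 'moment': array([ 0.0147726 , -0.02467597, -0.03975109]), 'width': 87.73866218433429}
[[451.7, 0.0, 317.3], [0.0, 451.7, 201.3], [0.0, 0.0, 1.0]] {'shot': 1}
cam [ 212.  657. 1032.]
pulley_mid [(0.66, [264.7, 301.3]), (0.54, [339.8, 182.7])]
large_bearing_mid [(0.83, [260.3, 265.9]), (0.82, [245.0, 341.1]), (0.65, [261.3, 297.1])]
small_bearing_mid [(0.74, [260.8, 294.4])]
plate_grip [(0.95, [291.8, 310.1]), (0.16, [276.8, 216.5])]
fixture [(0.82, [340.6, 184.1])]
blue_stand_top [(0.72, [277.3, 214.1])]
green_stand_top [(0.82, [355.8, 261.3])]
yellow_stand_top [(0.66, [307.0, 236.1]), (0.4, [259.0, 296.1])]
grease_tin_mid [(0.83, [223.1, 229.1])]
mug_mid [(0.63, [402.0, 142.9]), (0.47, [337.9, 183.4])]
[[440.5, 0.0, 318.1], [0.0, 440.5, 200.8], [0.0, 0.0, 1.0]] {'shot': 2}
cam [ 392.  -80. 1593.]
pulley_mid [(0.48, [230.8, 219.8])]
large_bearing_mid [(0.73, [204.4, 221.5]), (0.45, [232.2, 218.8])]
small_bearing_mid []
plate_grip [(0.92, [232.0, 236.4])]
fixture [(0.63, [363.2, 213.7])]
blue_stand_top [(0.77, [303.8, 193.5])]
green_stand_top [(0.66, [296.9, 259.5])]
yellow_stand_top []
grease_tin_mid [(0.54, [270.3, 157.4]), (0.54, [230.8, 219.5])]
mug_mid [(0.89, [433.7, 246.1])]
```

View pics/s0.png

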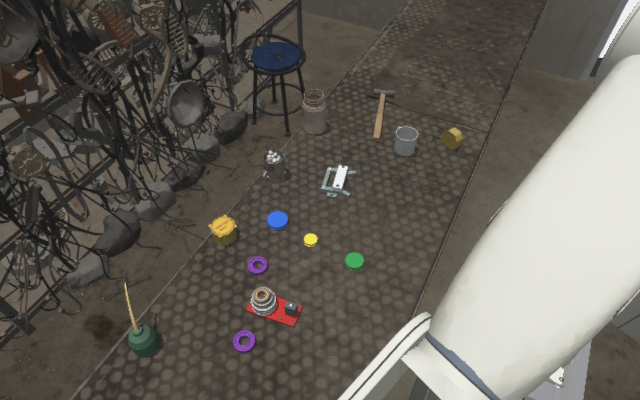

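View pics/t0.png

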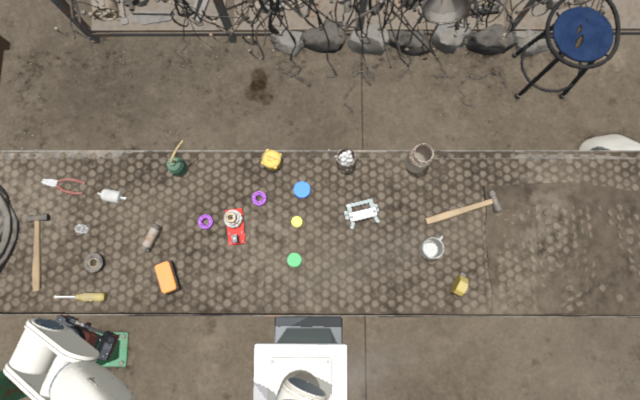

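```bash
python3 - <<'E'
from h import *
s=get_image('scene');t=get_image('top')
for n in 'pulley_mid large_bearing_mid small_bearing_mid plate_grip fixture blue_stand_top green_stand_top yellow_stand_top grease_tin_mid mug_mid'.split():
    z=dict(pulley_mid=23,large_bearing_mid=45.5,small_bearing_mid=59,plate_grip=34,fixture=0,grease_tin_mid=24,mug_mid=36).get(n,15)
    for im in(s,t):
        print(n,[(round(d['p'],2),atz(im,d['location'][::-1],z)[:2].round(1).tolist()) for d in mark_of(im,n)[:4]])
for w in((450,0,0),(550,0,0),(450,100,0)): print(w,proj(s,w),proj(t,w))
E
```

```text
pulley_mid [(0.53, [579.9, 245.8])]
pulley_mid [(0.53, [585.2, 245.2])]
large_bearing_mid [(0.8, [570.2, 362.2]), (0.59, [654.2, 168.5]), (0.56, [587.3, 244.6]), (0.21, [589.1, -178.4])]
large_bearing_mid [(0.63, [663.8, 143.8]), (0.53, [583.5, 248.1]), (0.53, [574.1, 331.2])]
small_bearing_mid [(0.65, [589.3, 248.5])]
small_bearing_mid [(0.58, [596.0, 239.0]), (0.41, [579.6, 14.5])]
plate_grip [(0.87, [525.1, 228.4])]
plate_grip [(0.57, [511.8, 237.3])]
fixture [(0.67, [606.1, -235.0])]
fixture [(0.61, [608.4, -235.5])]
blue_stand_top [(0.87, [707.9, -9.7])]
blue_stand_top [(0.51, [492.3, -464.7])]
green_stand_top [(0.63, [441.1, 30.1])]
green_stand_top [(0.48, [441.1, 20.6])]
yellow_stand_top [(0.54, [595.2, 15.2])]
yellow_stand_top [(0.54, [584.6, 19.0]), (0.35, [492.0, -477.8])]
grease_tin_mid [(0.79, [797.7, 109.2])]
grease_tin_mid [(0.78, [814.7, 120.2])]
mug_mid [(0.95, [488.2, -449.7])]
mug_mid [(0.72, [491.7, -459.3])]
(450, 0, 0) [[355.45793044 254.97882182]] [[300.72585333 257.24525607]]
(550, 0, 0) [[322.92316518 241.19702038]] [[300.97119964 229.4838929 ]]
(450, 100, 0) [[339.42376956 283.4636075 ]] [[272.92113597 257.18695134]]
```

The scene view shows the stack at about (264,300) on the red plate with its grip block at (291,310). The stands are blue (278,219), yellow (311,240) and green (354,261), with the fixture at (340,180). Two purple look-alike rings sit at (257,265) and (244,341). I'll refine these positions by colour silhouettes.

```bash
cat >> h.py <<'E'
from scipy.optimize import least_squares
def circ(x,y,z,r):
    a=np.linspace(0,2*np.pi,60,endpoint=False);return np.c_[x+r*np.cos(a),y+r*np.sin(a),0*a+z]
def hullc(im,P):
    h=cv2.convexHull(proj(im,P).astype(np.float32));m=cv2.moments(h);return np.array([m['m10']/m['m00'],m['m01']/m['m00']]),m['m00']
def mask(im,lo,hi,box=None):
    hsv=cv2.cvtColor(im['color'],cv2.COLOR_RGB2HSV);m=cv2.inRange(hsv,np.array(lo),np.array(hi))
    if box is not None:
        k=np.zeros_like(m);x0,x1,y0,y1=box;k[y0:y1,x0:x1]=1;m=m*k
    return m
def fitcyl(im,m,z0,z1,r,g):
    M=cv2.moments(m,True);c=np.array([M['m10'],M['m01']])/M['m00']
    f=lambda p:hullc(im,np.r_[circ(*p,z0,r),circ(*p,z1,r)])[0]-c
    p=least_squares(f,g).x
    return p,M['m00'],hullc(im,np.r_[circ(*p,z0,r),circ(*p,z1,r)])[1]
def around(im,P,w=18):
    u,v=proj(im,P)[0].astype(int);return u-w,u+w,v-w,v+w
E
cat > st.py <<'E'
from h import *
s=get_image('scene');t=get_image('top')
for n,lo,hi,r,g in(('blue',(100,120,40),(125,255,255),30,(707,-7)),('green',(60,120,30),(85,255,255),25,(441,25)),('yellow',(24,120,60),(35,255,255),19,(590,17))):
    for im in(s,t):
        p,a,b=fitcyl(im,mask(im,lo,hi,around(im,(*g,10))),0,15,r,g);print(n,p.round(1),a,round(b))
E
python3 st.py; python3 - <<'E'
from h import *
s=cv2.imread('pics/s0.png');t=cv2.imread('pics/t0.png')
f=lambda i,x,y:cv2.resize(i[y:y+50,x:x+66],None,fx=6,fy=6,interpolation=cv2.INTER_CUBIC)
a=np.vstack([np.hstack([f(s,240,280),f(s,308,155)]),np.hstack([f(t,200,200),f(t,330,190)])])
cv2.imwrite('pics/c0.png',a)
E
```

```text
blue [700.5  -7. ] 327.0 330
blue [700.8  -7. ] 132.0 219
green [444.4  24.6] 244.0 288h.py:28: RuntimeWarning: invalid value encountered in divide
  M=cv2.moments(m,True);c=np.array([M['m10'],M['m01']])/M['m00']
Traceback (most recent call last):
  File "st.py", line 5, in <module>
    p,a,b=fitcyl(im,mask(im,lo,hi,around(im,(*g,10))),0,15,r,g);print(n,p.round(1),a,round(b))
          ~~~~~~^^^^^^^^^^^^^^^^^^^^^^^^^^^^^^^^^^^^^^^^^^^^^^^
  File "h.py", line 30, in fitcyl
    p=least_squares(f,g).x
      ~~~~~~~~~~~~~^^^^^
ValueError: Residuals are not finite in the initial point.
```

View pics/c0.png

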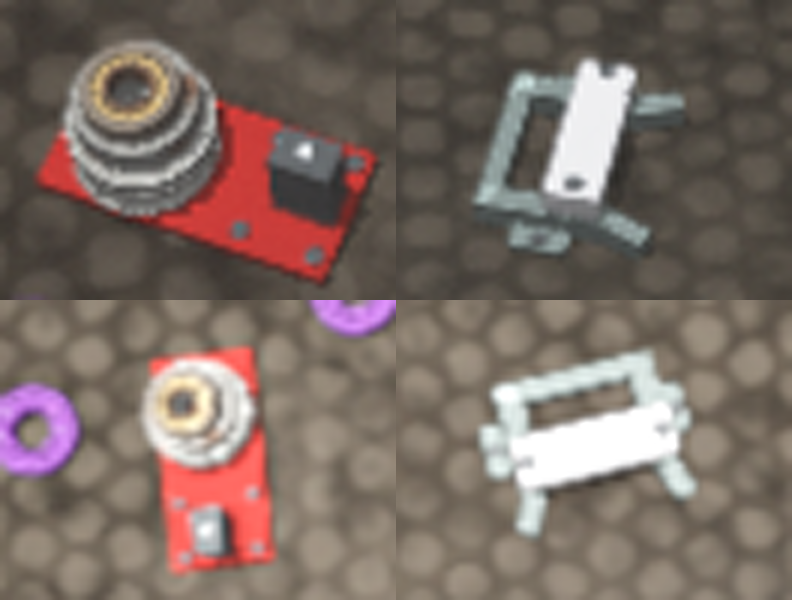

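The crop shows the stack on the plate (front end of the plate away from the robot), and the fixture opening toward the robot with its stop on the far side. Next I'll fit the poses in both views.

```bash
cat >> h.py <<'E'
from scipy.optimize import minimize
SS=8
def ras(im,hulls,box):
    x0,x1,y0,y1=box;k=np.zeros(((y1-y0)*SS,(x1-x0)*SS),np.uint8)
    for P,v in hulls:
        q=(proj(im,P)+0.5-[x0,y0])*SS
        cv2.fillConvexPoly(k,cv2.convexHull(np.round(q*16).astype(np.int32)),v,shift=4)
    return cv2.resize(k.astype(np.float32),(x1-x0,y1-y0),interpolation=cv2.INTER_AREA)
def boxp(x,y,th,a0,a1,b0,b1,z0,z1):
    c,s=np.cos(th),np.sin(th)
    return np.array([(x+c*a-s*b,y+s*a+c*b,z) for a in(a0,a1) for b in(b0,b1) for z in(z0,z1)])
def fit(views,model,p0,step):
    "views: (im,mask01,box)"
    f=lambda p:sum(np.sum((ras(im,model(p),b)-m[b[2]:b[3],b[0]:b[1]])**2) for im,m,b in views)
    p0=np.array(p0,float);S=np.vstack([p0]+[p0+np.eye(len(p0))[i]*step[i] for i in range(len(p0))])
    r=minimize(f,p0,method='Nelder-Mead',options=dict(initial_simplex=S,xatol=.01,fatol=.01,maxiter=600));return r.x,r.fun
E
cat > st.py <<'E'
from h import *
s=get_image('scene');t=get_image('top')
for n,lo,hi,r,g in(('blue',(95,110,40),(125,255,255),30,(702,-7)),('green',(50,110,30),(90,255,255),25,(443,25)),('yellow',(22,120,60),(37,255,255),19,(590,17))):
    V=[(im,(mask(im,lo,hi)>0).astype(float),around(im,(*g,10),16)) for im in(s,t)]
    for v in([V[0]],[V[1]]):
        b=v[0][2];print(n,[np.round(a,2) for a in fit(v,lambda p:[(np.r_[circ(*p,0,r),circ(*p,15,r)],1)],g,(5,5))],v[0][1][b[2]:b[3],b[0]:b[1]].sum())
def red(im):
    a=mask(im,(0,130,60),(8,255,255))|mask(im,(172,130,60),(179,255,255));return (a>0).astype(float)
def plate(p):
    x,y,th=p;c,q=np.cos(th),np.sin(th);X,Y=x+74*c,y+74*q
    return [(boxp(x,y,th,-18,111,-30,30,0,8),1),(boxp(x,y,th,-14,14,-9,9,8,50),0),(np.r_[circ(X,Y,8,31),circ(X,Y,38,31)],0),(np.r_[circ(X,Y,38,26),circ(X,Y,53,26)],0)]
for im in(s,t):
    print('plate',fit([(im,red(im),around(im,(560,240,10),45))],plate,(520,232,0.1),(6,6,.1)))
for im in(s,t):
    m=(mask(im,(0,0,185),(179,30,255))>0).astype(float);b=around(im,(608,-235,25),22)
    bar=lambda p:[(boxp(p[0],p[1],p[2],-15,15,-p[3],p[3],16,34),1)]
    print('bar',fit([(im,m,b)],bar,(608,-235,.2,50),(6,6,.1,4)),m[b[2]:b[3],b[0]:b[1]].sum())
E
python3 st.py
```

```text
blue [array([699.62,  -1.07]), np.float64(5.86)] 328.0
blue [array([696.58,  -1.24]), np.float64(6.8)] 221.0
green [array([444.58,  22.82]), np.float64(21.01)] 262.0
green [array([450.7 ,  27.75]), np.float64(152.9)] 0.0
yellow [array([581.48,  16.45]), np.float64(4.39)] 165.0
yellow [array([592.57,  19.5 ]), np.float64(95.07)] 8.0
plate (array([5.17553156e+02, 2.32763530e+02, 1.44368397e-01]), np.float64(70.978271484375))
plate (array([5.15461546e+02, 2.34123925e+02, 1.28514569e-01]), np.float64(47.98046875))
bar (array([ 6.08138819e+02, -2.26077186e+02,  2.67342572e-01,  3.81261569e+01]), np.float64(47.13818359375)) 207.0
bar (array([ 6.02830980e+02, -2.15473370e+02,  2.09819366e-01,  5.55079691e+01]), np.float64(220.78564453125)) 482.0
```

```bash
python3 - <<'E'
from h import *
t=get_image('top');h=cv2.cvtColor(t['color'],cv2.COLOR_RGB2HSV)
for n,P in(('g',(444,23,15)),('y',(583,17,15)),('b',(698,-1,15)),('bar',(606,-226,34)),('rail',(640,-226,16))):
    u,v=proj(t,P)[0].round().astype(int);print(n,u,v,h[v-1:v+2,u-1:u+2].reshape(-1,3).tolist())
s=get_image('scene');g=cv2.cvtColor(s['color'],cv2.COLOR_RGB2HSV)
print(g[165:200:2,336:346:3].tolist()); print(h[200:228,362].tolist())
E
```

```text
g 294 259 [[69, 96, 247], [69, 95, 246], [69, 96, 246], [69, 96, 246], [69, 96, 246], [69, 96, 246], [70, 97, 246], [69, 96, 246], [69, 97, 246]]
y 296 220 [[30, 83, 255], [30, 84, 255], [30, 83, 255], [30, 83, 255], [30, 83, 255], [30, 83, 255], [30, 83, 255], [30, 83, 255], [30, 83, 255]]
b 301 189 [[103, 120, 255], [103, 121, 255], [103, 120, 255], [103, 120, 255], [103, 120, 255], [103, 120, 255], [103, 119, 255], [103, 119, 255], [103, 119, 255]]
bar 364 213 [[0, 0, 255], [0, 0, 255], [0, 0, 255], [0, 0, 255], [0, 0, 255], [0, 0, 255], [0, 0, 255], [0, 0, 255], [0, 0, 255]]
rail 363 204 [[85, 13, 227], [83, 15, 206], [82, 16, 178], [78, 15, 166], [77, 13, 138], [36, 12, 103], [18, 41, 124], [17, 46, 127], [14, 51, 124]]
[[[18, 47, 97], [0, 1, 198], [45, 6, 90], [10, 7, 113]], [[43, 17, 108], [120, 2, 241], [108, 9, 147], [120, 2, 241]], [[88, 22, 153], [110, 3, 241], [120, 2, 241], [105, 2, 239]], [[90, 16, 163], [120, 2, 241], [120, 2, 241], [120, 2, 237]], [[113, 6, 171], [105, 2, 240], [105, 2, 240], [120, 4, 229]], [[110, 3, 239], [120, 1, 240], [120, 2, 241], [128, 5, 191]]
[... 424 characters left out ...]
]], [[87, 23, 111], [100, 8, 101], [85, 23, 121], [84, 25, 166]], [[83, 21, 97], [81, 22, 81], [85, 19, 82], [85, 22, 152]], [[85, 23, 143], [21, 31, 83], [45, 13, 76], [81, 22, 80]], [[18, 19, 68], [18, 42, 91], [19, 40, 89], [19, 29, 71]], [[22, 37, 76], [19, 44, 81], [16, 42, 79], [20, 42, 73]]]
[[47, 13, 140], [80, 14, 219], [80, 13, 233], [85, 13, 227], [78, 15, 166], [18, 41, 124], [16, 53, 130], [17, 56, 124], [17, 59, 112], [15, 13, 161], [0, 0, 255], [0, 0, 255], [0, 0, 255], [0, 0, 255], [0, 0, 255], [0, 0, 255], [0, 0, 255], [0, 0, 255], [150, 1, 241], [0, 4, 138], [15, 45, 68], [16, 53, 91], [15, 54, 103], [18, 53, 106], [16, 51, 109], [18, 52, 107], [16, 56, 110], [14, 53, 115]]
```

```bash
python3 - <<'E'
s=open('st.py').read()
s=s.replace("(mask(im,lo,hi)>0)","(mask(im,(lo[0],65,60) if im is t else lo,hi)>0)").replace("(95,110,40)","(90,110,40)")
s=s.replace("mask(im,(0,0,185),(179,30,255))","mask(im,(0,0,180),(179,8,255))").replace("-p[3],p[3],16,34)","-p[3],p[3],33.9,34)")
open('st.py','w').write(s)
E
python3 st.py
```

```text
blue [array([699.62,  -1.07]), np.float64(5.86)] 328.0
blue [array([697.78,  -0.87]), np.float64(15.8)] 246.0
green [array([444.58,  22.82]), np.float64(21.01)] 262.0
green [array([441.72,  23.87]), np.float64(11.09)] 178.0
yellow [array([581.48,  16.45]), np.float64(4.39)] 165.0
yellow [array([579.07,  16.42]), np.float64(30.33)] 130.0
plate (array([5.17312685e+02, 2.32800118e+02, 1.41842489e-01]), np.float64(72.426513671875))
plate (array([5.15457142e+02, 2.34252268e+02, 1.27818573e-01]), np.float64(48.79296875))
bar (array([ 6.05414044e+02, -2.21714724e+02,  2.27919326e-01,  4.36632393e+01]), np.float64(30.386474609375)) 194.0
bar (array([ 6.03303232e+02, -2.21052731e+02,  2.48686884e-01,  4.91463918e+01]), np.float64(33.409912109375)) 276.0
```

Emit:
move_arm([
  [28.6,-26.4,-4,0,0,0,87.8],
  [57.3,-52.7,-9,0,0,0,87.8],
  [86,-79,-13,0,0,0,87.8],
  [114.6,-105.4,-18,0,0,0,87.8],
  [143.3,-131.8,-22,0,0,0,87.8],
])

```text
t: 3.02
ee_pos: [361.3, 453.0, 165.8]
orientation: [-2.578, -1.795, -0.0]
ft_force: [0.1, 0.6, -0.7]
width: 88.1
```

Emit:
move_arm([
  [28.6,-26.4,-4,0,0,0,87.8],
  [57.3,-52.7,-9,0,0,0,87.8],
  [86,-79,-13,0,0,0,87.8],
  [114.6,-105.4,-18,0,0,0,87.8],
  [143.3,-131.8,-22,0,0,0,87.8],
])

```text
t: 3.43
ee_pos: [504.9, 321.0, 143.8]
orientation: [-2.579, -1.795, -0.0]
ft_force: [0.4, 0.5, -0.0]
width: 88.3
```

Emit:
move_arm([
  [28.6,-26.4,-4,0,0,0,87.8],
  [57.3,-52.7,-9,0,0,0,87.8],
  [86,-79,-14,0,0,0,87.8],
  [86,-79,-14,0,0,0,87.8],
  [86,-79,-14,0,0,0,87.8],
])

```text
t: 3.85
ee_pos: [590.8, 241.8, 129.4]
orientation: [-2.582, -1.79, 0.001]
ft_force: [-0.3, 0.3, -0.4]
width: 87.7
```

```bash
python3 - <<'E'
from h import *
s=get_image('scene');save(s,'s1.png');o=get_obs();print(o['t'],o['ee_pos'],o['orientation'],o['qpos'])
im=s['color'][:,:,::-1]
cv2.imwrite('pics/c1.png',cv2.resize(im[230:350,200:360],None,fx=5,fy=5,interpolation=cv2.INTER_CUBIC))
E
```

```text
3.9 [589.65825425 242.90466553 129.61234124] [-2.57979757e+00 -1.79199744e+00  1.10841189e-03] [ 3.71935753e-01  5.08995007e-01  1.64069915e+00  3.56782597e-04
  9.92695840e-01 -8.42481158e-01]
```

View pics/c1.png

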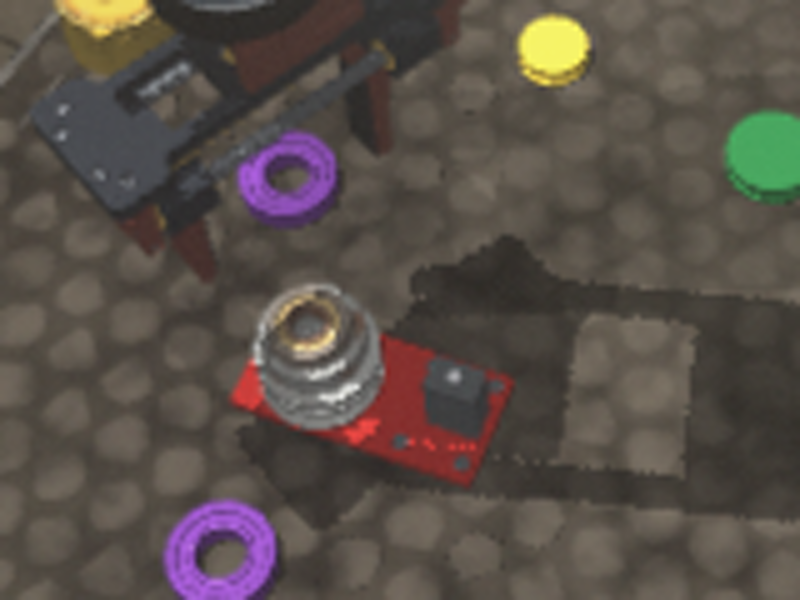

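The stack is intact, with the gripper's finger tips at about scene pixels (241,286) and (276,260), straddling above it. I'll descend to grip the small bearing.

Emit:
move_arm([
  [0,0,-25,0,0,0,87.8],
  [0,0,-50,0,0,0,87.8],
  [0,0,-65,0,0,0,87.8],
  [0,0,-74,0,0,0,87.8],
  [0,0,-74,0,0,0,87.8],
])

```text
t: 4.32
ee_pos: [587.5, 244.1, 54.2]
orientation: [-2.576, -1.796, 0.005]
ft_force: [-0.1, 0.0, 0.4]
width: 87.9
```

Emit:
move_arm([
  [0,0,0,0,0,0,50],
  [0,0,0,0,0,0,42],
  [0,0,0,0,0,0,36],
  [0,0,0,0,0,0,36],
  [0,0,0,0,0,0,36],
])

```text
t: 4.73
ee_pos: [590.2, 243.7, 56.9]
orientation: [2.578, 1.794, 0.002]
ft_force: [0.1, -0.5, -0.0]
width: 57.8
```

Emit:
move_arm([
  [0,0,0,0,0,0,30],
  [0,0,0,0,0,0,30],
  [0,0,0,0,0,0,30],
  [0,0,0,0,0,0,30],
  [0,0,0,0,0,0,30],
])

```text
t: 5.15
ee_pos: [589.7, 243.4, 55.9]
orientation: [-2.579, -1.794, 0.0]
ft_force: [-0.1, -0.8, -0.2]
width: 30.1
```

The fingers closed to 30 mm, less than the 40 mm bearing, so I'll look before going on.

```bash
python3 - <<'E'
from h import *
s=get_image('scene');t=get_image('top');o=get_obs();print(o['t'],o['width'],o['ee_pos'])
a=s['color'][250:330,220:320,::-1];b=t['color'][190:250,190:290,::-1]
f=lambda i,h:cv2.resize(i,None,fx=4,fy=4,interpolation=cv2.INTER_CUBIC)
cv2.imwrite('pics/c2.png',np.vstack([f(a,0),f(b,0)]))
for w in((589.7,243.5,65),(589.7,243.5,38),(589.7,243.5,8)):print((proj(s,w)-[220,250])*4,(proj(t,w)-[190,190])*4+[0,320])
E
```

```text
5.25 30.21385045934788 [589.67266559 243.42818968  55.90183462]
[[167.69848909 169.81151169]] [[162.84510715 425.02452257]]
[[172.1332349  191.74381201]] [[169.10349186 428.91831927]]
[[176.87230692 215.18117579]] [[175.81286401 433.09270808]]
```

View pics/c2.png

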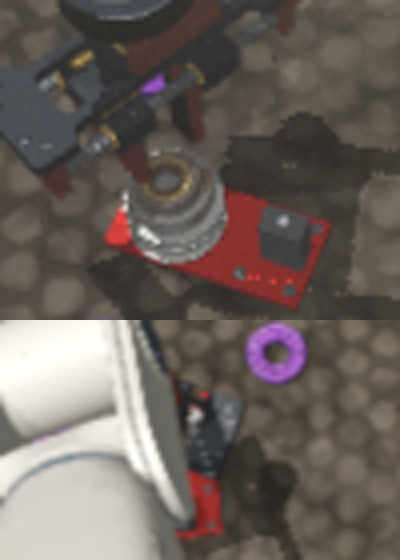

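```bash
python3 - <<'E'
from h import *
s=get_image('scene')
d=np.array([np.cos(1.2155),np.sin(1.2155),0])
def draw(img,c,w,x0,y0,x1,y1,F):
    a=cv2.resize(img[y0:y1,x0:x1],None,fx=F,fy=F,interpolation=cv2.INTER_CUBIC)
    for z,col in((0,(0,255,0)),(18.7,(0,255,255))):
        for k in(-w/2,w/2):
            p=proj(s,np.array(c)+d*k+[0,0,z])[0];q=((p+.5-[x0,y0])*F).astype(int);cv2.circle(a,tuple(map(int,q)),3,col,-1)
    return a
a=draw(cv2.imread('pics/s1.png'),(589.7,242.9,129.6),88,210,240,310,300,6)
b=draw(s['color'][:,:,::-1].copy(),(589.7,243.4,55.9),30.2,225,250,325,300,6)
cv2.imwrite('pics/c3.png',np.vstack([a,b[:238]]))
E
```

```text
(no output)
```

View pics/c3.png

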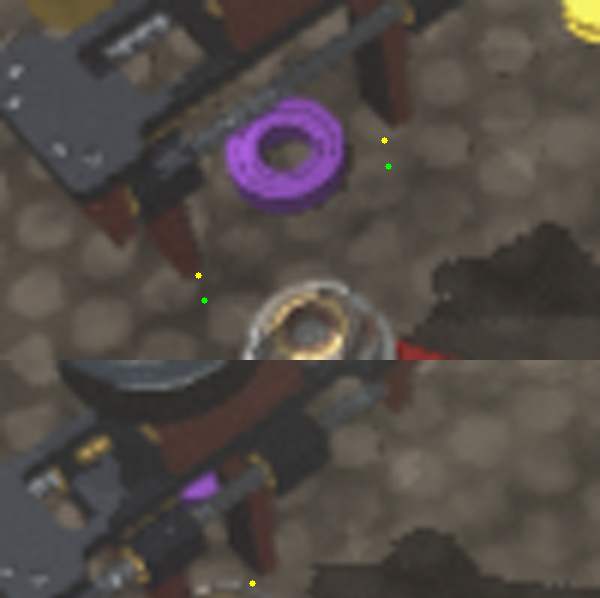

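The projected TCP (green dots) lies about 5 to 7 px below the visible finger tips, so the tips may be some 25 mm higher than reported. I'll probe the free counter with the closed fingers to find their true height.

Emit:
move_arm([
  [0,0,35,0,0,0,30],
  [0,0,65,0,0,0,20],
  [-30,-30,65,0,0,0,10],
  [-60,-60,65,0,0,0,0],
  [-80,-90,65,0,0,0,0],
])

```text
t: 5.72
ee_pos: [507.7, 153.0, 121.3]
orientation: [-2.577, -1.796, 0.0]
ft_force: [0.5, -0.3, 0.1]
width: 6.9
```

Emit:
move_arm([
  [-10,-33,0,0,0,0,0],
  [-10,-33,-30,0,0,0,0],
  [-10,-33,-60,0,0,0,0],
  [-10,-33,-85,0,0,0,0],
  [-10,-33,-91,0,0,0,0],
])

```text
t: 6.13
ee_pos: [497.3, 119.7, 27.1]
orientation: [-2.578, -1.793, 0.007]
ft_force: [-0.3, 0.1, 0.8]
width: 0.5
```

```bash
python3 - <<'E'
from h import *
s=get_image('scene');o=get_obs();print(o['t'],o['width'],o['ee_pos'],o['ft_force'])
c=o['ee_pos'];u,v=proj(s,c)[0];print(u,v)
x0,y0=int(u)-50,int(v)-50;F=6
a=cv2.resize(s['color'][y0:y0+75,x0:x0+100,::-1],None,fx=F,fy=F,interpolation=cv2.INTER_CUBIC)
for z,col in((0,(0,255,0)),(18.7,(0,255,255))):
    q=((proj(s,c+[0,0,z])[0]+.5-[x0,y0])*F).astype(int);cv2.circle(a,tuple(map(int,q)),3,col,-1)
cv2.imwrite('pics/c4.png',a)
E
```

```text
6.1833 0.4681979699669949 [497.62672869 119.87873823  27.53011887] [-0.47760809 -0.34233706 -0.67420069]
319.6392143456291 276.4579078943816
```

View pics/c4.png

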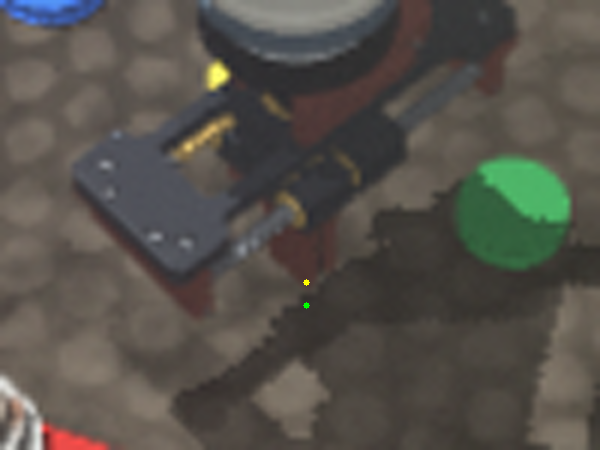

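The closed finger tips sit about 4.5 px above the projected TCP, roughly 20 mm. Lowering further, in small steps.

Emit:
move_arm([
  [0,0,-5,0,0,0,0],
  [0,0,-10,0,0,0,0],
  [0,0,-15,0,0,0,0],
  [0,0,-20,0,0,0,0],
  [0,0,-22,0,0,0,0],
])

```text
t: 6.6
ee_pos: [499.9, 120.6, 7.9]
orientation: [2.578, 1.795, 0.001]
ft_force: [-0.3, 0.4, 0.4]
width: 0.4
```

Emit:
move_arm([
  [0,0,-2,0,0,0,0],
  [0,0,-4,0,0,0,0],
  [0,0,-6,0,0,0,0],
  [0,0,-8,0,0,0,0],
  [0,0,-8,0,0,0,0],
])

```text
t: 7.02
ee_pos: [499.5, 120.4, -0.3]
orientation: [-2.578, -1.795, 0.001]
ft_force: [-0.3, 0.1, 0.2]
width: 0.4
```

Emit:
move_arm([
  [0,0,-1,0,0,0,0],
  [0,0,-2,0,0,0,0],
  [0,0,-2,0,0,0,0],
])

```text
t: 7.27
ee_pos: [499.6, 120.4, -2.2]
orientation: [-2.579, -1.794, 0.0]
ft_force: [0.7, -0.4, -0.3]
width: 0.4
```

Emit:
move_arm([
  [0,0,-2,0,0,0,0],
  [0,0,-4,0,0,0,0],
  [0,0,-4,0,0,0,0],
])

```text
t: 7.52
ee_pos: [499.5, 120.4, -6.4]
orientation: [-2.578, -1.794, 0.001]
ft_force: [-0.7, 0.3, 0.3]
width: 0.4
```

Emit:
move_arm([
  [0,0,-2,0,0,0,0],
  [0,0,-3,0,0,0,0],
  [0,0,-3,0,0,0,0],
])

```text
t: 7.77
ee_pos: [499.5, 120.4, -9.3]
orientation: [-2.579, -1.794, 0.001]
ft_force: [-0.4, -0.9, -0.1]
width: 0.3
```

Emit:
move_arm([
  [0,0,-2,0,0,0,0],
  [0,0,-3,0,0,0,0],
  [0,0,-3,0,0,0,0],
])

```text
t: 8.02
ee_pos: [499.5, 120.4, -12.3]
orientation: [-2.578, -1.795, 0.001]
ft_force: [-0.6, -0.3, -0.5]
width: 0.3
```

Emit:
move_arm([
  [0,0,-2,0,0,0,0],
  [0,0,-2,0,0,0,0],
])

```text
t: 8.18
ee_pos: [499.6, 120.4, -14.3]
orientation: [-2.579, -1.794, 0.0]
ft_force: [-0.7, -1.0, 0.2]
width: 0.5
```

Emit:
move_arm([
  [0,0,-2,0,0,0,0],
  [0,0,-2,0,0,0,0],
])

```text
t: 8.35
ee_pos: [499.6, 120.4, -16.3]
orientation: [-2.579, -1.794, 0.0]
ft_force: [0.5, -0.7, 0.3]
width: 0.6
```

Emit:
move_arm([
  [0,0,-2,0,0,0,0],
  [0,0,-2,0,0,0,0],
])

```text
t: 8.52
ee_pos: [499.5, 120.4, -18.3]
orientation: [-2.579, -1.794, 0.0]
ft_force: [0.3, -0.1, -0.0]
width: 0.4
```

```bash
python3 - <<'E'
from h import *
s=get_image('scene');o=get_obs();print(o['t'],o['width'],o['ee_pos'],o['ft_force'],o['moment'],o['joint_torque'])
c=o['ee_pos'];u,v=proj(s,c)[0];print(u,v)
x0,y0=int(u)-35,int(v)-35;F=10
a=cv2.resize(s['color'][y0:y0+50,x0:x0+70,::-1],None,fx=F,fy=F,interpolation=cv2.INTER_CUBIC)
for z,col in((0,(0,255,0)),(18.7,(0,255,255))):
    q=((proj(s,c+[0,0,z])[0]+.5-[x0,y0])*F).astype(int);cv2.circle(a,tuple(map(int,q)),3,col,-1)
cv2.imwrite('pics/c5.png',a)
E
```

```text
8.5667 0.26840045157807085 [499.59615891 120.44737344 -18.18503845] [-0.85853333  0.2776832   0.23215855] [-0.04830786 -0.03331192  0.00287197] [-2.71083736e-03 -5.07242489e+01 -1.35375336e+01  1.42994971e-02
  4.25896200e-02  3.66367203e-05]
318.94477700190725 285.40929495473597
```

View pics/c5.png

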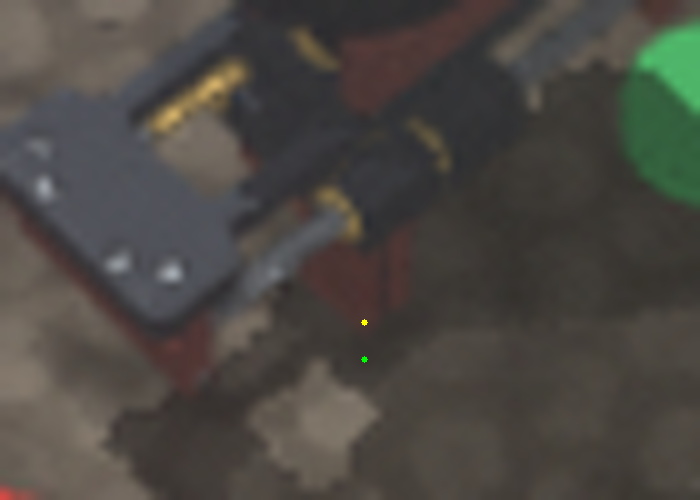

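The tips show at about the 18.7 mm mark and there is still no contact, so I'll keep going in 1 to 2 mm steps.

Emit:
move_arm([
  [0,0,-1.5,0,0,0,0],
  [0,0,-1.5,0,0,0,0],
])

```text
t: 8.73
ee_pos: [499.6, 120.4, -19.7]
orientation: [-2.579, -1.795, 0.0]
ft_force: [-0.4, -0.4, -0.4]
width: 0.6
```

Emit:
move_arm([
  [0,0,-1.5,0,0,0,0],
  [0,0,-1.5,0,0,0,0],
])

```text
t: 8.9
ee_pos: [499.6, 120.4, -21.2]
orientation: [-2.579, -1.795, 0.0]
ft_force: [-0.3, 0.5, -1.1]
width: 0.3
```

Emit:
move_arm([
  [0,0,-1.5,0,0,0,0],
  [0,0,-1.5,0,0,0,0],
])

```text
t: 9.07
ee_pos: [499.6, 120.5, -22.7]
orientation: [-2.578, -1.795, 0.0]
ft_force: [0.3, -0.7, -0.4]
width: 0.4
```

Emit:
move_arm([
  [0,0,-1.5,0,0,0,0],
  [0,0,-1.5,0,0,0,0],
])

```text
t: 9.23
ee_pos: [499.6, 120.4, -24.2]
orientation: [-2.579, -1.795, 0.0]
ft_force: [-0.2, -0.0, -0.0]
width: 0.4
```

Emit:
move_arm([
  [0,0,-1.5,0,0,0,0],
  [0,0,-1.5,0,0,0,0],
])

```text
t: 9.4
ee_pos: [499.6, 120.4, -25.7]
orientation: [-2.579, -1.794, 0.0]
ft_force: [0.1, -0.5, -0.4]
width: 0.5
```

Emit:
move_arm([
  [0,0,-1.5,0,0,0,0],
  [0,0,-1.5,0,0,0,0],
])

```text
t: 9.57
ee_pos: [499.6, 120.4, -27.2]
orientation: [-2.579, -1.794, 0.0]
ft_force: [0.2, 0.7, -0.4]
width: 0.5
```

Emit:
move_arm([
  [0,0,-1,0,0,0,0],
  [0,0,-1,0,0,0,0],
])

```text
t: 9.73
ee_pos: [499.6, 120.4, -28.2]
orientation: [-2.579, -1.795, 0.0]
ft_force: [-0.6, 0.2, 0.0]
width: 0.4
```

Emit:
move_arm([
  [0,0,-1,0,0,0,0],
  [0,0,-1,0,0,0,0],
])

```text
t: 9.9
ee_pos: [499.6, 120.4, -29.1]
orientation: [-2.579, -1.794, 0.0]
ft_force: [-0.0, -0.4, 0.7]
width: 0.7
```

```bash
python3 - <<'E'
from h import *
s=get_image('scene');o=get_obs();print(o['t'],o['width'],o['ee_pos'],o['ft_force'])
c=o['ee_pos'];u,v=proj(s,c)[0]
x0,y0=285,245;F=10
a=cv2.resize(s['color'][y0:y0+50,x0:x0+70,::-1],None,fx=F,fy=F,interpolation=cv2.INTER_CUBIC)
for z,col in((0,(0,255,0)),(20,(0,255,255)),(30,(0,0,255))):
    q=((proj(s,c+[0,0,z])[0]+.5-[x0,y0])*F).astype(int);cv2.circle(a,tuple(map(int,q)),3,col,-1)
cv2.imwrite('pics/c6.png',a)
E
```

```text
9.95 0.5613806538148752 [499.63548385 120.46955685 -29.09396984] [0.02902096 0.52977989 0.4907825 ]
```

View pics/c6.png

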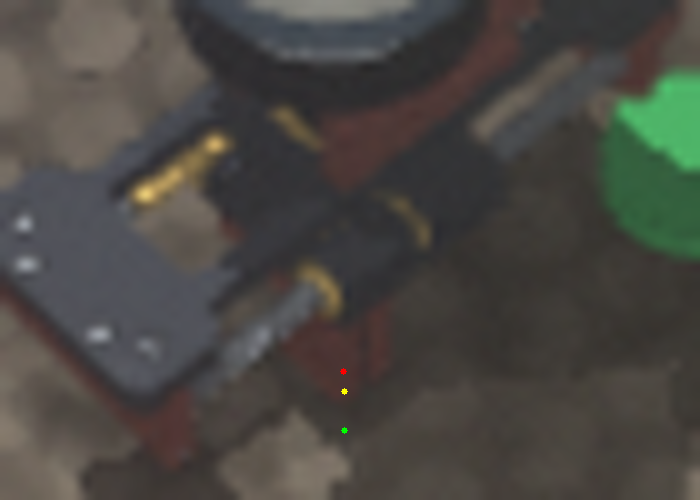

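Emit:
move_arm([
  [0,0,-1,0,0,0,0],
  [0,0,-1,0,0,0,0],
])

```text
t: 10.12
ee_pos: [499.6, 120.5, -30.1]
orientation: [-2.579, -1.795, 0.0]
ft_force: [-0.5, 0.6, 0.2]
width: -0.0
```

Emit:
move_arm([
  [0,0,-1,0,0,0,0],
  [0,0,-1,0,0,0,0],
])

```text
t: 10.28
ee_pos: [499.6, 120.5, -31.2]
orientation: [-2.579, -1.794, 0.0]
ft_force: [0.9, 0.1, -0.2]
width: 0.3
```

Emit:
move_arm([
  [0,0,-1,0,0,0,0],
  [0,0,-1,0,0,0,0],
])

```text
t: 10.45
ee_pos: [499.6, 120.4, -32.2]
orientation: [-2.579, -1.795, 0.0]
ft_force: [-0.7, 0.7, 0.9]
width: 0.6
```

Emit:
move_arm([
  [0,0,-1,0,0,0,0],
  [0,0,-1,0,0,0,0],
])

```text
t: 10.62
ee_pos: [499.7, 120.5, -33.1]
orientation: [-2.579, -1.795, 0.0]
ft_force: [0.3, 0.4, -0.2]
width: 0.3
```

Emit:
move_arm([
  [0,0,-1,0,0,0,0],
  [0,0,-1,0,0,0,0],
])

```text
t: 10.78
ee_pos: [499.6, 120.5, -34.2]
orientation: [-2.579, -1.795, 0.0]
ft_force: [-0.0, -0.6, 1.0]
width: 0.5
```

Emit:
move_arm([
  [0,0,-1,0,0,0,0],
  [0,0,-1,0,0,0,0],
])

```text
t: 10.95
ee_pos: [499.7, 120.5, -34.4]
orientation: [-2.579, -1.795, 0.0]
ft_force: [-2.0, 0.3, 9.2]
width: 0.4
```

Contact at reported z = -34.3, so the true tips are 34.3 mm above the reported TCP; the lateral position agrees with the image. I'll use that offset from here and go back to the stack.

Emit:
move_arm([
  [0,0,35,0,0,0,0],
  [0,0,75,0,0,0,0],
  [0,0,115,0,0,0,40],
  [22,31,115,0,0,0,87.8],
  [45,61,115,0,0,0,87.8],
])

```text
t: 11.37
ee_pos: [546.6, 181.9, 83.9]
orientation: [2.579, 1.791, 0.009]
ft_force: [1.1, 0.6, 0.1]
width: 17.1
```

Emit:
move_arm([
  [22,31,0,0,0,0,87.8],
  [45,62,0,0,0,0,87.8],
  [45,62,0,0,0,0,87.8],
  [45,62,-20,0,0,0,87.8],
  [45,62,-40,0,0,0,87.8],
])

```text
t: 11.78
ee_pos: [590.6, 244.4, 40.3]
orientation: [2.577, 1.796, 0.004]
ft_force: [-0.8, 0.6, -0.3]
width: 50.6
```

Emit:
move_arm([
  [0,0,-12,0,0,0,87.8],
  [0,0,-18.5,0,0,0,87.8],
  [0,0,-18.5,0,0,0,87.8],
  [0,0,-18.5,0,0,0,60],
  [0,0,-18.5,0,0,0,36],
])

```text
t: 12.2
ee_pos: [590.4, 243.5, 22.4]
orientation: [2.579, 1.794, 0.002]
ft_force: [0.3, -0.2, 0.4]
width: 63.7
```

Emit:
move_arm([
  [0,0,0,0,0,0,32],
  [0,0,0,0,0,0,32],
  [0,0,0,0,0,0,32],
  [0,0,0,0,0,0,32],
  [0,0,0,0,0,0,32],
])

```text
t: 12.62
ee_pos: [590.3, 243.8, 22.2]
orientation: [2.578, 1.794, 0.002]
ft_force: [0.2, 0.5, 4.4]
width: 39.0
```

Emit:
move_arm([
  [0,0,0,0,0,0,32],
  [0,0,0,0,0,0,32],
  [0,0,0,0,0,0,32],
])

```text
t: 12.87
ee_pos: [590.3, 243.8, 22.2]
orientation: [2.578, 1.794, 0.002]
ft_force: [-0.4, 0.5, 5.9]
width: 38.9
```

Emit:
move_arm([
  [0,0,3,0,0,0,32],
  [0,0,10,0,0,0,32],
  [0,0,25,0,0,0,32],
  [0,0,45,0,0,0,32],
  [0,0,45,0,0,0,32],
])

```text
t: 13.28
ee_pos: [591.7, 244.2, 69.8]
orientation: [2.578, 1.794, 0.007]
ft_force: [0.3, 0.3, -0.5]
width: 38.9
```

```bash
python3 - <<'E'
from h import *
s=get_image('scene');o=get_obs();print(o['t'],o['width'],o['ee_pos'],o['ft_force'])
cv2.imwrite('pics/c7.png',cv2.resize(s['color'][245:325,225:325,::-1],None,fx=6,fy=6,interpolation=cv2.INTER_CUBIC))
E
```

```text
13.3333 38.87658357917316 [591.01562283 243.93609738  68.26418485] [ 0.29903973 -0.80239426 -1.21876413]
```

View pics/c7.png

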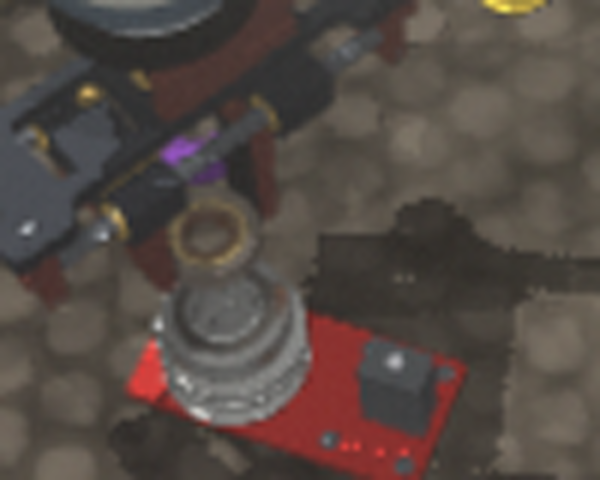

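The small bearing is held at about crop (210,232), clear of the stack. I'll measure its offset from the tool axis.

```bash
cat > held.py <<'E'
from h import *
import sys
n,dz,g=sys.argv[1],float(sys.argv[2]),34.3
s=get_image('scene');o=get_obs();e=o['ee_pos'];print(o['t'],e.round(1),o['width'])
u=proj(s,[e[0],e[1],e[2]+g+dz])[0]
for d in mark_of(s,n)[:3]:
    p=np.array(d['location'][::-1])
    print(round(d['p'],2),p.round(1),'off',(atz(s,p,e[2]+g+dz)-[e[0],e[1],0])[:2].round(1))
E
python3 - <<'E'
from h import *
s=get_image('scene');e=get_obs()['ee_pos']
print(e, atz(s,(260-.5,283.7-.5),e[2]+34.3-2.5+12))
E
for i in 1 2; do python3 held.py small_bearing_mid 3.5; done
```

```text
[590.03306457 243.53461595  66.93698143] [589.87806079 245.15784896 110.73698143]
13.4333 [589.3 243.3  66. ] 39.00276307428575
0.56 [256.7 285.7] off [5.6 7.5]
13.5333 [588.8 243.1  65.3] 38.823400231666874
0.68 [258.5 287.9] off [-0.5 10.3]
```

Emit:
move_arm([
  [-2,-38,0,0,0,0,32],
  [-4,-76,0,0,0,0,32],
  [-6,-114,0,0,0,0,32],
  [-7.5,-152,0,0,0,0,32],
  [-8.5,-190,0,0,0,0,32],
])

```text
t: 14.0
ee_pos: [580.1, 51.9, 65.6]
orientation: [-2.577, -1.795, 0.002]
ft_force: [1.1, -0.0, -1.8]
width: 38.7
```

Emit:
move_arm([
  [-0.7,-37.1,0,0,0,0,32],
  [-0.7,-37.1,-25,0,0,0,32],
  [-0.7,-37.1,-50,0,0,0,32],
  [-0.7,-37.1,-65,0,0,0,32],
  [-0.7,-37.1,-75,0,0,0,32],
])

```text
t: 14.42
ee_pos: [578.7, 15.9, -11.0]
orientation: [-2.578, -1.792, 0.005]
ft_force: [-0.4, 0.3, -1.7]
width: 39.3
```

Emit:
move_arm([
  [0,0,-2,0,0,0,32],
  [0,0,-5,0,0,0,32],
  [0,0,-5,0,0,0,32],
  [0,0,-5,0,0,0,32],
])

```text
t: 14.75
ee_pos: [581.1, 16.6, -12.9]
orientation: [2.578, 1.795, 0.001]
ft_force: [-0.0, 0.1, -0.4]
width: 39.1
```

Emit:
move_arm([
  [0,0,-1,0,0,0,32],
  [0,0,-1,0,0,0,32],
  [0,0,-1,0,0,0,32],
])

```text
t: 15.0
ee_pos: [580.9, 16.5, -13.9]
orientation: [2.578, 1.795, 0.001]
ft_force: [0.4, 0.5, -0.6]
width: 38.8
```

Emit:
move_arm([
  [0,0,-1,0,0,0,32],
  [0,0,-1,0,0,0,32],
  [0,0,-1,0,0,0,32],
])

```text
t: 15.25
ee_pos: [580.5, 16.4, -15.5]
orientation: [2.579, 1.794, 0.0]
ft_force: [-0.5, 1.0, -0.4]
width: 38.9
```

Emit:
move_arm([
  [0,0,-0.5,0,0,0,32],
  [0,0,-1,0,0,0,32],
  [0,0,-1,0,0,0,32],
])

```text
t: 15.5
ee_pos: [580.6, 16.3, -15.8]
orientation: [2.579, 1.794, 0.0]
ft_force: [-3.0, -0.2, 7.5]
width: 39.1
```

Emit:
move_arm([
  [0,0,0.7,0,0,0,32],
  [0,0,0.7,0,0,0,50],
  [0,0,0.7,0,0,0,60],
  [0,0,0.7,0,0,0,60],
  [0,0,0.7,0,0,0,60],
])

```text
t: 15.92
ee_pos: [580.5, 16.4, -15.9]
orientation: [-2.579, -1.795, 0.0]
ft_force: [0.9, 1.0, -0.4]
width: 59.3
```

Emit:
move_arm([
  [0,0,25,0,0,0,87.8],
  [0,0,55,0,0,0,87.8],
  [2,38,80,0,0,0,87.8],
  [4,76,80,0,0,0,87.8],
  [5.5,114,80,0,0,0,87.8],
])

```text
t: 16.33
ee_pos: [587.8, 131.6, 66.5]
orientation: [2.579, 1.791, 0.006]
ft_force: [-0.1, 0.1, 0.7]
width: 86.9
```

Emit:
move_arm([
  [2,38,0,0,0,0,87.8],
  [3.5,76,0,0,0,0,87.8],
  [3.9,113.1,0,0,0,0,87.8],
  [3.9,113.1,0,0,0,0,87.8],
  [3.9,113.1,0,0,0,0,87.8],
])

```text
t: 16.75
ee_pos: [589.5, 245.2, 63.9]
orientation: [2.575, 1.799, -0.0]
ft_force: [1.1, -0.5, 0.5]
width: 87.8
```

```bash
cat > placed.py <<'E'
from h import *
import sys
# silhouette of part on stand: hull of (r,z0..z1), fitted to change vs first pictures united with stand colour
x,y,r,z0,z1=map(float,sys.argv[1:6]);nm=sys.argv[6]
for cam in('scene','top'):
    im=get_image(cam);ref=cv2.imread('pics/%s0.png'%cam[0])[:,:,::-1]
    d=np.abs(im['color'].astype(int)-ref).max(2)
    hs=cv2.cvtColor(np.ascontiguousarray(ref),cv2.COLOR_RGB2HSV);st=hs[...,1]>(110 if cam=='scene' else 65)
    w=20;b=around(im,(x,y,z1),w)
    m=(d>28).astype(float)
    M=lambda p:[(np.r_[circ(*p,z0,r),circ(*p,z1,r)],1)]
    print(cam,[np.round(q,2) for q in fit([(im,m,b)],M,(x,y),(4,4))],m[b[2]:b[3],b[0]:b[1]].sum())
    cv2.imwrite(f'pics/{nm}_{cam}.png',cv2.resize(im['color'][b[2]-8:b[3]+8,b[0]-8:b[1]+8,::-1],(400,400),interpolation=cv2.INTER_CUBIC))
a=[cv2.imread(f'pics/{nm}_{c}.png') for c in('scene','top')];cv2.imwrite(f'pics/{nm}.png',np.hstack(a))
E
python3 placed.py 580.5 16.4 20 15 27 p1; python3 -c "
from h import *;o=get_obs();print(o['ee_pos'],o['width'])"
```

```text
scene [array([581.17,  16.99]), np.float64(67.12)] 225.0
top [array([577.02,  15.4 ]), np.float64(489.48)] 600.0
[589.42250335 242.70098073  63.8084478 ] 87.67480096699796
```

View pics/p1.png

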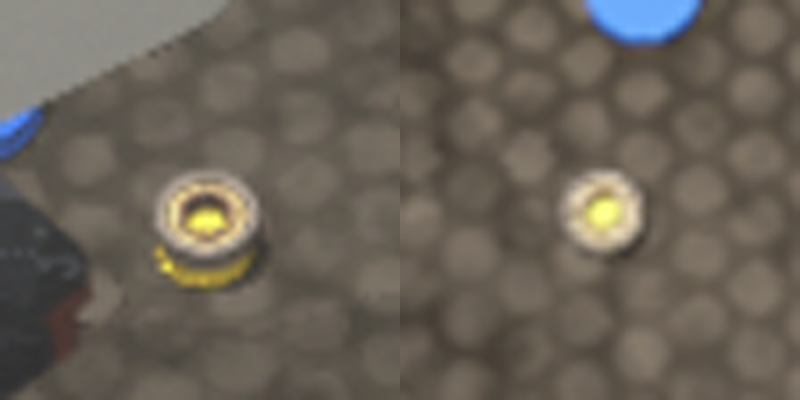

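The small bearing sits centred on the yellow stand in both views. Next is the large bearing.

Emit:
move_arm([
  [0,0,-20,0,0,0,87.8],
  [0,0,-38,0,0,0,87.8],
  [0,0,-50,0,0,0,87.8],
  [0,0,-56.5,0,0,0,87.8],
  [0,0,-56.5,0,0,0,80],
])

```text
t: 17.27
ee_pos: [588.9, 241.9, 6.1]
orientation: [-2.579, -1.792, 0.005]
ft_force: [-0.3, -1.3, -0.1]
width: 84.1
```

Emit:
move_arm([
  [0,0,0,0,0,0,60],
  [0,0,0,0,0,0,44],
  [0,0,0,0,0,0,44],
  [0,0,0,0,0,0,44],
  [0,0,0,0,0,0,44],
])

```text
t: 17.68
ee_pos: [590.3, 243.7, 8.4]
orientation: [2.578, 1.795, 0.002]
ft_force: [0.1, 0.7, 2.5]
width: 51.6
```

Emit:
move_arm([
  [0,0,0,0,0,0,44],
  [0,0,0,0,0,0,44],
  [0,0,0,0,0,0,44],
  [0,0,0,0,0,0,44],
])

```text
t: 18.02
ee_pos: [590.4, 243.7, 8.4]
orientation: [2.578, 1.795, 0.002]
ft_force: [-0.5, -0.1, 5.8]
width: 50.9
```

Emit:
move_arm([
  [0,0,3,0,0,0,44],
  [0,0,10,0,0,0,44],
  [0,0,25,0,0,0,44],
  [0,0,45,0,0,0,44],
  [0,0,60,0,0,0,44],
])

```text
t: 18.43
ee_pos: [589.7, 243.4, 68.6]
orientation: [-2.578, -1.795, 0.001]
ft_force: [1.2, 0.2, -2.3]
width: 50.8
```

Emit:
move_arm([
  [-20,-30,0,0,0,0,44],
  [-40,-60,0,0,0,0,44],
  [-60,-90,0,0,0,0,44],
  [-80,-120,0,0,0,0,44],
  [-100,-150,0,0,0,0,44],
])

```text
t: 18.85
ee_pos: [488.5, 92.4, 67.9]
orientation: [2.578, 1.795, -0.0]
ft_force: [0.0, -0.8, -2.3]
width: 51.3
```

Emit:
move_arm([
  [-20,-30,0,0,0,0,44],
  [-40,-60,0,0,0,0,44],
  [-46.7,-70.2,0,0,0,0,44],
  [-46.7,-70.2,-25,0,0,0,44],
  [-46.7,-70.2,-50,0,0,0,44],
])

```text
t: 19.27
ee_pos: [444.8, 22.5, 18.7]
orientation: [2.578, 1.79, 0.006]
ft_force: [0.2, 0.1, -1.3]
width: 51.1
```

Emit:
move_arm([
  [0,0,-15,0,0,0,44],
  [0,0,-25,0,0,0,44],
  [0,0,-29,0,0,0,44],
  [0,0,-31,0,0,0,44],
  [0,0,-31,0,0,0,44],
])

```text
t: 19.68
ee_pos: [443.5, 23.4, -13.2]
orientation: [2.578, 1.795, 0.0]
ft_force: [-0.4, -0.6, -2.0]
width: 51.2
```

Emit:
move_arm([
  [0,0,-0.5,0,0,0,44],
  [0,0,-0.5,0,0,0,44],
  [0,0,-0.5,0,0,0,44],
])

```text
t: 19.93
ee_pos: [443.8, 23.4, -13.2]
orientation: [2.578, 1.794, 0.002]
ft_force: [0.0, -0.0, -3.0]
width: 51.2
```

Emit:
move_arm([
  [0,0,-1,0,0,0,44],
  [0,0,-1,0,0,0,44],
  [0,0,-1,0,0,0,44],
])

```text
t: 20.18
ee_pos: [443.4, 23.3, -14.6]
orientation: [2.578, 1.794, 0.001]
ft_force: [-0.1, 1.9, 1.2]
width: 51.5
```

Emit:
move_arm([
  [0,0,-0.7,0,0,0,44],
  [0,0,-0.7,0,0,0,44],
  [0,0,-0.7,0,0,0,44],
])

```text
t: 20.43
ee_pos: [443.4, 23.3, -14.7]
orientation: [2.578, 1.794, 0.001]
ft_force: [-2.6, -0.5, 12.9]
width: 50.9
```

Seated. I'll release, retreat, and check.

Emit:
move_arm([
  [0,0,0.8,0,0,0,44],
  [0,0,0.8,0,0,0,60],
  [0,0,0.8,0,0,0,70],
  [0,0,0.8,0,0,0,70],
  [0,0,0.8,0,0,0,70],
])

```text
t: 20.85
ee_pos: [443.2, 23.2, -14.8]
orientation: [-2.579, -1.795, 0.0]
ft_force: [-0.2, -1.2, 0.2]
width: 69.6
```

Emit:
move_arm([
  [0,0,25,0,0,0,87.8],
  [0,0,60,0,0,0,87.8],
  [20,30,80,0,0,0,87.8],
  [40,60,80,0,0,0,87.8],
  [60,90,80,0,0,0,87.8],
])

```text
t: 21.27
ee_pos: [505.0, 114.3, 67.1]
orientation: [2.579, 1.792, 0.005]
ft_force: [0.1, 0.5, -0.0]
width: 87.9
```

Emit:
move_arm([
  [20,30,0,0,0,0,87.8],
  [40,60,0,0,0,0,87.8],
  [60,90,0,0,0,0,87.8],
  [80,120,0,0,0,0,87.8],
  [86.7,130.2,0,0,0,0,87.8],
])

```text
t: 21.68
ee_pos: [592.6, 247.5, 65.5]
orientation: [2.577, 1.797, 0.005]
ft_force: [-0.3, -0.9, -0.1]
width: 87.6
```

```bash
python3 placed.py 443.2 23.3 26 15 30 p2; python3 -c "
from h import *;o=get_obs();print(o['t'],o['ee_pos'],o['width'])"
```

```text
scene [array([443.75,  23.69]), np.float64(32.47)] 291.0
top [array([ 4.4518e+02, -2.1000e-01]), np.float64(1250.05)] 1436.0
21.7833 [590.71949581 245.30054373  64.89324826] 87.99394874291136
```

View pics/p2.png

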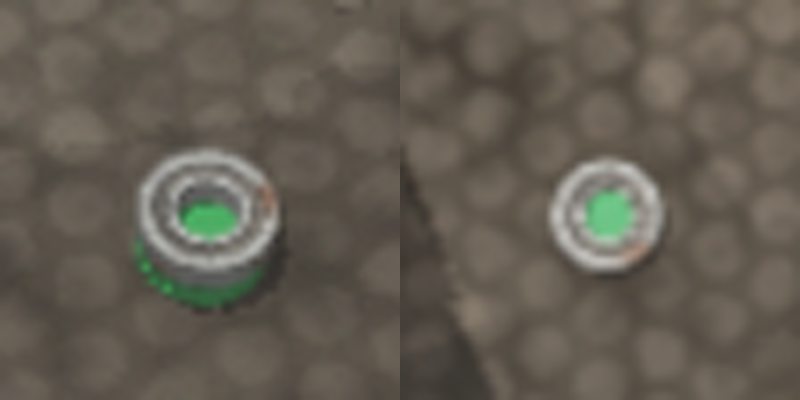

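The large bearing is centred on the green stand in both views. Now the pulley.

Emit:
move_arm([
  [0,0,-25,0,0,0,87.8],
  [0,0,-50,0,0,0,87.8],
  [0,0,-75,0,0,0,87.8],
  [0,0,-87.6,0,0,0,87.8],
  [0,0,-87.6,0,0,0,87.8],
])

```text
t: 22.2
ee_pos: [586.6, 241.2, -25.4]
orientation: [-2.578, -1.793, 0.01]
ft_force: [0.1, -0.5, 0.2]
width: 87.6
```

Emit:
move_arm([
  [0,0,0,0,0,0,75],
  [0,0,0,0,0,0,65],
  [0,0,0,0,0,0,54],
  [0,0,0,0,0,0,54],
  [0,0,0,0,0,0,54],
])

```text
t: 22.62
ee_pos: [590.7, 243.7, -21.0]
orientation: [2.578, 1.794, 0.003]
ft_force: [-0.9, -0.7, 4.7]
width: 61.1
```

Emit:
move_arm([
  [0,0,0,0,0,0,54],
  [0,0,0,0,0,0,54],
  [0,0,0,0,0,0,54],
  [0,0,0,0,0,0,54],
])

```text
t: 22.95
ee_pos: [590.7, 243.7, -21.0]
orientation: [2.578, 1.795, 0.002]
ft_force: [-1.0, -2.1, 5.9]
width: 61.4
```

Emit:
move_arm([
  [0,0,3,0,0,0,54],
  [0,0,10,0,0,0,54],
  [0,0,25,0,0,0,54],
  [0,0,45,0,0,0,54],
  [0,0,62,0,0,0,54],
])

```text
t: 23.37
ee_pos: [589.6, 243.4, 41.0]
orientation: [-2.578, -1.795, 0.001]
ft_force: [-0.1, 0.3, -5.4]
width: 61.5
```

Emit:
move_arm([
  [13.5,-30,0,0,0,0,54],
  [27,-61,0,0,0,0,54],
  [40.5,-92,0,0,0,0,54],
  [54,-122,0,0,0,0,54],
  [67.5,-153,0,0,0,0,54],
])

```text
t: 23.78
ee_pos: [657.7, 89.3, 40.7]
orientation: [2.578, 1.795, 0.0]
ft_force: [-0.2, -0.4, -4.5]
width: 61.2
```

Emit:
move_arm([
  [13.5,-30,0,0,0,0,54],
  [27,-61,0,0,0,0,54],
  [41.3,-91.5,0,0,0,0,54],
  [41.3,-91.5,-15,0,0,0,54],
  [41.3,-91.5,-35,0,0,0,54],
])

```text
t: 24.2
ee_pos: [701.5, -3.4, 7.2]
orientation: [2.579, 1.789, 0.007]
ft_force: [-0.9, 0.6, -5.4]
width: 61.5
```

Emit:
move_arm([
  [0,0,-8,0,0,0,54],
  [0,0,-15,0,0,0,54],
  [0,0,-17,0,0,0,54],
  [0,0,-17.5,0,0,0,54],
  [0,0,-17.5,0,0,0,54],
])

```text
t: 24.62
ee_pos: [699.1, -0.5, -12.2]
orientation: [2.577, 1.795, 0.001]
ft_force: [0.4, -0.5, -5.2]
width: 61.7
```

Emit:
move_arm([
  [0,0,-1,0,0,0,54],
  [0,0,-1,0,0,0,54],
  [0,0,-1,0,0,0,54],
])

```text
t: 24.87
ee_pos: [699.1, -0.9, -13.2]
orientation: [2.578, 1.795, 0.001]
ft_force: [-0.6, -0.5, -5.7]
width: 61.1
```

Emit:
move_arm([
  [0,0,-0.8,0,0,0,54],
  [0,0,-0.8,0,0,0,54],
  [0,0,-0.8,0,0,0,54],
])

```text
t: 25.12
ee_pos: [699.1, -0.9, -13.9]
orientation: [2.578, 1.794, 0.001]
ft_force: [-0.6, 1.0, 0.6]
width: 61.4
```

Emit:
move_arm([
  [0,0,-0.7,0,0,0,54],
  [0,0,-0.7,0,0,0,54],
  [0,0,-0.7,0,0,0,54],
])

```text
t: 25.37
ee_pos: [699.1, -0.9, -13.9]
orientation: [2.578, 1.794, 0.001]
ft_force: [-4.3, 1.2, 6.1]
width: 61.5
```

Emit:
move_arm([
  [0,0,0.8,0,0,0,54],
  [0,0,0.8,0,0,0,70],
  [0,0,0.8,0,0,0,80],
  [0,0,0.8,0,0,0,87.8],
  [0,0,0.8,0,0,0,87.8],
])

```text
t: 25.78
ee_pos: [699.0, -1.1, -14.4]
orientation: [2.578, 1.794, 0.001]
ft_force: [0.3, -0.3, 0.0]
width: 84.4
```

Emit:
move_arm([
  [0,0,30,0,0,0,87.8],
  [0,0,65,0,0,0,87.8],
  [0,0,80,0,0,-0.12,87.8],
  [0,0,80,0,0,-0.24,87.8],
  [0,0,80,0,0,-0.36,87.8],
])

```text
t: 26.2
ee_pos: [700.1, -1.1, 67.6]
orientation: [2.861, 1.295, 0.005]
ft_force: [-0.3, 0.1, -0.1]
width: 88.1
```

Emit:
move_arm([
  [-12,16,0,0,0,-0.12,87.8],
  [-24,32,0,0,0,-0.24,87.8],
  [-36,48,0,0,0,-0.36,87.8],
  [-48,64,0,0,0,-0.48,87.8],
  [-60,80,0,0,0,-0.6,87.8],
])

```text
t: 26.62
ee_pos: [638.2, 79.5, 65.5]
orientation: [3.117, 0.391, 0.0]
ft_force: [-0.2, 0.2, 0.9]
width: 87.6
```

Emit:
move_arm([
  [-12,16,0,0,0,-0.12,87.8],
  [-24,32,0,0,0,-0.24,87.8],
  [-36,48,0,0,0,-0.36,87.8],
  [-48,64,0,0,0,-0.48,87.8],
  [-60,80,0,0,0,-0.6,87.8],
])

```text
t: 27.03
ee_pos: [578.2, 159.7, 65.6]
orientation: [-3.094, 0.547, -0.001]
ft_force: [0.1, -0.5, -0.3]
width: 87.7
```

Emit:
move_arm([
  [-12,16,0,0,0,-0.12,87.8],
  [-24,32,0,0,0,-0.24,87.8],
  [-36,48,0,0,0,-0.36,87.8],
  [-48,64,0,0,0,-0.48,87.8],
  [-60,80,0,0,0,-0.6,87.8],
])

```text
t: 27.45
ee_pos: [518.3, 239.7, 65.6]
orientation: [-2.793, 1.437, -0.0]
ft_force: [1.4, 0.3, -0.3]
width: 87.6
```

```bash
python3 placed.py 698.7 -1 31 15 45 p3; cat > pl.py <<'E'
from h import *
import sys
x,y,th=map(float,sys.argv[1:4])
def red(im):
    a=mask(im,(0,110,50),(8,255,255))|mask(im,(172,110,50),(179,255,255));return (a>0).astype(float)
def plate(p):
    x,y,th=p;return [(boxp(x,y,th,-18,111,-30,30,0,8),1),(boxp(x,y,th,-14,14,-9,9,8,50),0)]
for c in('scene','top'):
    im=get_image(c);b=around(im,(x+46*np.cos(th),y+46*np.sin(th),5),40);m=red(im)
    p,f=fit([(im,m,b)],plate,(x,y,th),(6,6,.1));print(c,p.round(3),round(f),m[b[2]:b[3],b[0]:b[1]].sum())
E
python3 pl.py 516 233 .135; python3 -c "
from h import *;o=get_obs();print(o['t'],o['ee_pos'],o['orientation'],o['width'],o['qpos'])"
```

```text
scene [array([691.33,   4.33]), np.float64(1119.99)] 1575.0
top [array([693.3 ,  -1.94]), np.float64(54.66)] 322.0
scene [5.18068e+02 2.34254e+02 1.32000e-01] 269 778.0
top [5.16334e+02 2.34145e+02 1.17000e-01] 359 208.0
27.65 [518.96234255 239.12425145  65.63160098] [-2.80121367e+00  1.42174869e+00 -8.32098994e-04] 87.52803503193806 [ 4.11108363e-01  5.13429336e-01  1.82644035e+00 -3.66268244e-04
  8.01209461e-01  1.35069771e+00]
```

View pics/p3.png

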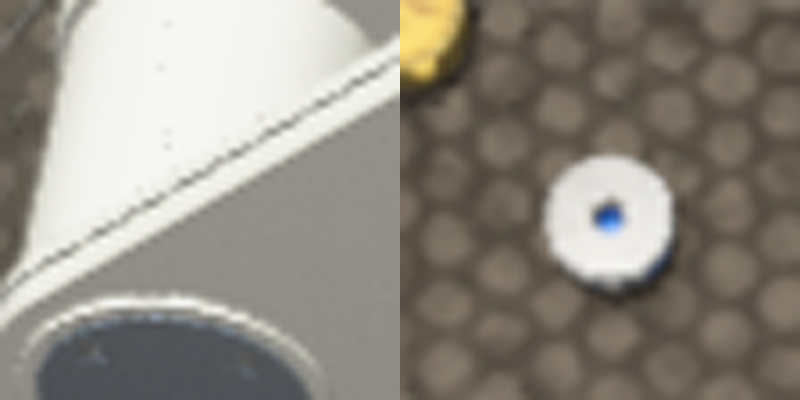

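The top view shows the pulley on the blue stand, roughly centred; I'll recheck it later from the scene camera. Now gripping the plate block.

Emit:
move_arm([
  [-1,-3,0,0,0,-0.12,80],
  [-1.7,-4.8,0,0,0,-0.24,60],
  [-1.7,-4.8,0,0,0,-0.36,50],
  [-1.7,-4.8,-10,0,0,-0.48,50],
  [-1.7,-4.8,-20,0,0,-0.498,50],
])

```text
t: 28.07
ee_pos: [518.6, 233.4, 45.8]
orientation: [-2.355, 2.076, -0.002]
ft_force: [-0.0, 0.2, 0.5]
width: 58.1
```

Emit:
move_arm([
  [0,0,-25,0,0,0,50],
  [0,0,-45,0,0,0,50],
  [0,0,-60,0,0,0,50],
  [0,0,-65,0,0,0,50],
  [0,0,-65,0,0,0,50],
])

```text
t: 28.48
ee_pos: [516.2, 233.1, -21.2]
orientation: [2.36, -2.069, -0.002]
ft_force: [-0.1, -0.6, 0.5]
width: 49.8
```

Emit:
move_arm([
  [0,0,0,0,0,0,35],
  [0,0,0,0,0,0,25],
  [0,0,0,0,0,0,15],
  [0,0,0,0,0,0,12],
  [0,0,0,0,0,0,12],
])

```text
t: 28.9
ee_pos: [517.5, 234.4, -18.8]
orientation: [-2.359, 2.073, -0.001]
ft_force: [-0.6, -0.1, -0.4]
width: 20.2
```

Emit:
move_arm([
  [0,0,0,0,0,0,12],
  [0,0,0,0,0,0,12],
  [0,0,0,0,0,0,12],
])

```text
t: 29.15
ee_pos: [517.4, 234.3, -18.9]
orientation: [-2.359, 2.073, -0.001]
ft_force: [-1.4, -1.0, 5.8]
width: 17.9
```

```bash
python3 pl.py 517 234 .128; python3 -c "
from h import *;o=get_obs();print(o['t'],o['ee_pos'],o['orientation'],o['width'],o['ft_force'],o['qpos'])"
```

```text
scene [5.18080e+02 2.34551e+02 1.25000e-01] 577 525.0
top [5.29006e+02 2.27734e+02 1.40000e-01] 305 213.0
29.25 [517.37930272 234.31259886 -18.87623046] [-2.35941867e+00  2.07315736e+00 -6.70562428e-04] 17.714474269852772 [-1.54573078 -1.44218765  6.05250087] [ 4.04331187e-01  6.49382927e-01  1.85308317e+00 -9.79645357e-05
  6.38257977e-01  1.84622278e+00]
```

The plate is gripped (17.8 mm) and matches the measured pose. Now I'll slide it clear of the ring, turn it, and take it between the green and yellow stands.

Emit:
move_arm([
  [-2,-2,0.5,0,0,0,12],
  [-9,-20,0.5,0,0,0,12],
  [-16,-42,0.5,0,0,0,12],
  [-22,-64,0.5,0,0,0,12],
  [-27,-84,0.5,0,0,0,12],
])

```text
t: 29.67
ee_pos: [489.7, 149.6, -18.9]
orientation: [-2.36, 2.072, -0.001]
ft_force: [0.6, 1.3, -0.5]
width: 17.7
```

Emit:
move_arm([
  [0,0,0,0,0,0.1,12],
  [0,0,0,0,0,0.2,12],
  [0,0,0,0,0,0.3,12],
  [0,0,0,0,0,0.4,12],
  [0,0,0,0,0,0.5,12],
])

```text
t: 30.08
ee_pos: [490.3, 150.0, -18.9]
orientation: [-2.802, 1.419, -0.001]
ft_force: [1.0, -0.1, 0.3]
width: 17.8
```

Emit:
move_arm([
  [0,0,0,0,0,0.1,12],
  [0,0,0,0,0,0.2,12],
  [0,0,0,0,0,0.3,12],
  [0,0,0,0,0,0.4,12],
  [0,0,0,0,0,0.5,12],
])

```text
t: 30.5
ee_pos: [490.4, 150.3, -18.9]
orientation: [-3.066, 0.681, -0.001]
ft_force: [0.7, -0.3, 0.1]
width: 17.9
```

Emit:
move_arm([
  [5,-2,0,0,0,0.1,12],
  [10,-6,0,0,0,0.2,12],
  [15,-12,0,0,0,0.3,12],
  [20,-20,0,0,0,0.4,12],
  [25,-30,0,0,0,0.443,12],
])

```text
t: 30.92
ee_pos: [515.1, 120.5, -18.9]
orientation: [-3.141, -0.011, -0.0]
ft_force: [-0.8, 2.4, 3.3]
width: 17.4
```

```bash
python3 - <<'E'
from h import *
s=get_image('scene');t=get_image('top');o=get_obs();print(o['t'],o['ee_pos'],o['orientation'],o['width'],o['ft_force'],o['qpos'])
f=lambda i:cv2.resize(i[:,:,::-1],(400,300),interpolation=cv2.INTER_CUBIC)
cv2.imwrite('pics/c8.png',np.hstack([f(s['color'][210:330,220:380]),f(t['color'][170:275,210:350])]))
E
python3 pl.py 515 120 1.571
```

```text
31.0167 [515.50532337 119.24753265 -18.88458662] [3.14134886e+00 9.04531199e-04 7.28335446e-04] 17.921364222645494 [ 0.48911729 -3.36358041  3.63217999] [ 2.05047715e-01  6.15324810e-01  1.93978254e+00 -6.01651705e-04
  5.86080893e-01  2.04973006e-01]
scene [517.829 116.963   1.562] 68 950.0
top [524.162 119.961   1.575] 522 0.0
```

View pics/c8.png

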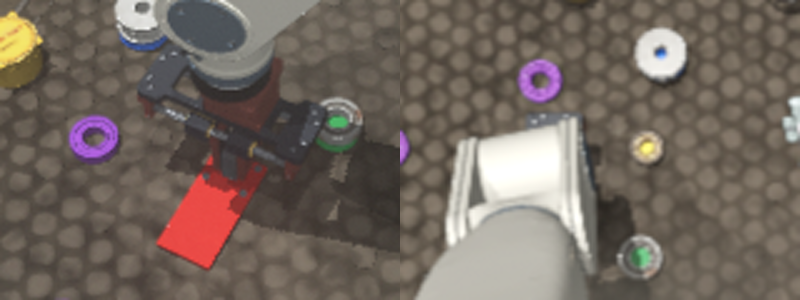

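The plate is turned to point at +y, gripper in line, all three placed parts undisturbed. Before passing between the stands I'll work out how high the outer ends of the gripper hang.

```bash
python3 - <<'E'
from h import *
s=get_image('scene')
f=lambda p:(proj(s,[[515.5+p[0],p[1],p[2]],[515.5-p[0],p[1],p[2]]])-[[279.2,254.8],[336.4,280]]).ravel()
r=least_squares(f,(80,119,90));print(r.x,r.fun)
E
```

```text
[ 78.40979262 150.10978721 101.16086657] [ 0.09201044 -0.20493109 -0.08801514  0.19603239]
```

The ends hang about 100 mm up, well clear of the parts. Sliding through.

Emit:
move_arm([
  [0,-15,0,0,0,0,12],
  [0,-40,0,0,0,0,12],
  [0,-68,0,0,0,0,12],
  [0,-96,0,0,0,0,12],
  [0,-124,0,0,0,0,12],
])

```text
t: 31.58
ee_pos: [514.9, -3.7, -18.9]
orientation: [-3.141, -0.001, -0.0]
ft_force: [-0.1, 3.3, 2.1]
width: 18.3
```

Emit:
move_arm([
  [0,-28,0,0,0,0,12],
  [0,-56,0,0,0,0,12],
  [0,-84,0,0,0,0,12],
  [0,-112,0,0,0,0,12],
  [0,-136,0,0,0,0,12],
])

```text
t: 32.0
ee_pos: [514.8, -140.3, -18.9]
orientation: [-3.141, 0.001, -0.0]
ft_force: [-0.9, 4.9, 3.6]
width: 17.8
```

Emit:
move_arm([
  [-15,-24,0,0,0,0,12],
  [-30,-48,0,0,0,0,12],
  [-50,-72,0,0,0,0,12],
  [-74,-92,0,0,0,0,12],
  [-95,-110,0,0,0,0,12],
])

```text
t: 32.42
ee_pos: [419.6, -250.2, -18.9]
orientation: [-3.142, 0.001, -0.002]
ft_force: [1.0, 1.9, 2.5]
width: 18.2
```

```bash
python3 - <<'E'
from h import *
o=get_obs();print(o['t'],o['ee_pos'],o['orientation'],o['width'],o['ft_force'],o['qpos'])
E
python3 pl.py 420 -250 1.571; python3 placed.py 698.7 -1 31 15 45 p4;python3 st.py|grep bar; python3 placed.py 443.2 23.3 26 15 30 p5;python3 placed.py 580.5 16.4 20 15 27 p6
```

```text
32.4167 [ 419.58384275 -250.20167273  -18.89072909] [-3.14152942e+00  1.08507278e-03 -1.72559445e-03] 18.217570739009346 [1.04520927 1.88863206 2.54237022] [-5.62513116e-01  5.81774719e-01  2.02901472e+00  1.26323410e-03
  5.29907413e-01 -5.62912023e-01]
scene [ 421.722 -252.724    1.557] 50 635.0
top [ 418.135 -244.427    1.598] 289 267.0
scene [array([ 6.9955e+02, -2.2000e-01]), np.float64(14.79)] 456.0
top [array([693.87,  -1.87]), np.float64(45.49)] 310.0
bar (array([ 6.05406489e+02, -2.18902401e+02,  2.40399613e-01,  4.84117850e+01]), np.float64(14.37841796875)) 222.0
bar (array([ 6.03210502e+02, -2.21104423e+02,  2.39618752e-01,  4.93111758e+01]), np.float64(19.832763671875)) 256.0
scene [array([444.17,  22.81]), np.float64(13.83)] 323.0
top [array([440.32,  24.74]), np.float64(51.89)] 187.0
scene [array([581.51,  16.37]), np.float64(22.84)] 183.0
top [array([576.89,  15.25]), np.float64(29.58)] 118.0
```

Scene-camera checks agree with the stands to within 1 mm for all three parts. Turning the plate to the fixture's angle.

Emit:
move_arm([
  [0,-3,0,0,0,-0.1,12],
  [-1,-6,0,0,0,-0.2,12],
  [-2,-9,0,0,0,-0.3,12],
  [-3,-12,0,0,0,-0.4,12],
  [-3.5,-15.6,0,0,0,-0.5,12],
])

```text
t: 33.33
ee_pos: [417.7, -263.8, -18.9]
orientation: [-3.042, 0.781, -0.0]
ft_force: [1.3, 3.9, 5.4]
width: 17.8
```

Emit:
move_arm([
  [0,0,0,0,0,-0.1,12],
  [0,0,0,0,0,-0.2,12],
  [0,0,0,0,0,-0.3,12],
  [0,0,0,0,0,-0.4,12],
  [0,0,0,0,0,-0.5,12],
])

```text
t: 33.75
ee_pos: [417.7, -264.0, -18.9]
orientation: [-2.755, 1.509, -0.0]
ft_force: [-0.2, 1.8, 5.2]
width: 17.5
```

Emit:
move_arm([
  [0,0,0,0,0,-0.1,12],
  [0,0,0,0,0,-0.2,12],
  [0,0,0,0,0,-0.3,12],
  [0,0,0,0,0,-0.331,12],
  [0,0,0,0,0,-0.331,12],
])

```text
t: 34.17
ee_pos: [417.9, -264.2, -18.9]
orientation: [-2.471, 1.939, -0.001]
ft_force: [0.2, 1.4, 5.4]
width: 17.8
```

```bash
python3 pl.py 416.5 -265.6 .24; python3 st.py|grep bar;python3 - <<'E'
from h import *
s=get_image('scene');t=get_image('top');o=get_obs();print(o['t'],o['ee_pos'],o['orientation'],o['width'],o['ft_force'],o['qpos'])
f=lambda i:cv2.resize(i[:,:,::-1],(400,300),interpolation=cv2.INTER_CUBIC)
a=proj(s,(500,-240,0))[0].astype(int);b=proj(t,(500,-240,0))[0].astype(int);print(a,b)
cv2.imwrite('pics/c9.png',np.hstack([f(s['color'][a[1]-60:a[1]+60,a[0]-80:a[0]+80]),f(t['color'][b[1]-45:b[1]+45,b[0]-60:b[0]+60])]))
E
```

```text
scene [ 4.18647e+02 -2.64981e+02  2.40000e-01] 66 555.0
top [ 4.20338e+02 -2.62738e+02  2.38000e-01] 314 241.0
bar (array([ 6.05238774e+02, -2.18496814e+02,  2.44027012e-01,  4.82186355e+01]), np.float64(14.360107421875)) 221.0
bar (array([ 6.03012352e+02, -2.20766235e+02,  2.36070796e-01,  4.93668576e+01]), np.float64(19.411865234375)) 255.0
34.4667 [ 417.35615295 -265.02508335  -18.90473292] [-2.47267576e+00  1.93729751e+00 -1.22039207e-03] 18.007733975489973 [3.51884997 2.94576505 4.03344059] [-5.90057183e-01  5.86509936e-01  2.01620893e+00  6.16740977e-04
  5.38071093e-01  7.38588678e-01]
[373 190] [367 243]
```

View pics/c9.png

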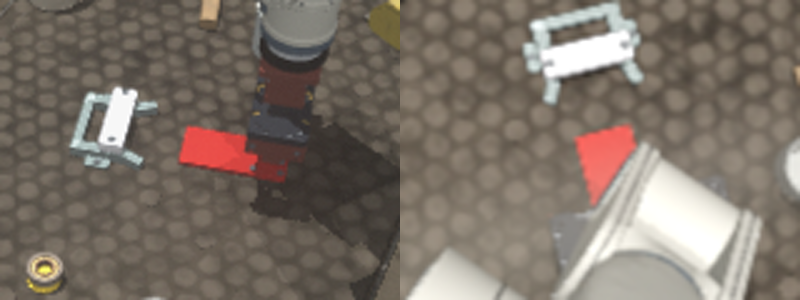

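Staged in line with the fixture: the plate's front is square to the mouth, and the lateral error is about 1 mm by either camera. Inserting.

Emit:
move_arm([
  [13.6,3.3,0,0,0,0,12],
  [27.2,6.7,0,0,0,0,12],
  [40.8,10,0,0,0,0,12],
  [54.4,13.3,0,0,0,0,12],
  [68,16.6,0,0,0,0,12],
])

```text
t: 34.88
ee_pos: [483.2, -248.7, -19.0]
orientation: [2.471, -1.937, -0.004]
ft_force: [-8.0, -1.6, 9.9]
width: 17.9
```

Emit:
move_arm([
  [7.8,1.9,0,0,0,0,12],
  [15.5,3.8,0,0,0,0,12],
  [23.3,5.7,0,0,0,0,12],
  [29.1,7.1,0,0,0,0,12],
  [29.1,7.1,0,0,0,0,12],
])

```text
t: 35.3
ee_pos: [513.8, -241.7, -19.0]
orientation: [2.472, -1.938, -0.001]
ft_force: [1.0, 0.7, 5.9]
width: 17.8
```

```bash
python3 pl.py 513.6 -241.7 .24; python3 -c "
from h import *;o=get_obs();print(o['t'],o['ee_pos'],o['orientation'],o['width'],o['ft_force'],o['moment'])"
```

```text
scene [ 5.12710e+02 -2.42407e+02  2.07000e-01] 248 326.0
top [ 5.26706e+02 -2.41686e+02  3.87000e-01] 503 23.0
35.4 [ 513.81799995 -241.70217075  -18.99018886] [-2.47233823e+00  1.93827890e+00 -1.91194331e-04] 17.86927983815968 [0.69044543 1.99045161 4.69417903] [0.2867906  0.09090467 0.0295948 ]
```

Emit:
move_arm([
  [4.9,1.2,0,0,0,0,12],
  [9.7,2.4,0,0,0,0,12],
  [14.6,3.6,0,0,0,0,12],
  [14.6,3.6,0,0,0,0,12],
])

```text
t: 35.73
ee_pos: [527.9, -238.2, -19.0]
orientation: [2.472, -1.938, -0.001]
ft_force: [-1.3, 0.2, 5.3]
width: 17.4
```

Emit:
move_arm([
  [1.5,0.4,0,0,0,0,12],
  [1.5,0.4,0,0,0,0,12],
])

```text
t: 35.9
ee_pos: [528.4, -237.9, -19.0]
orientation: [2.471, -1.937, -0.003]
ft_force: [-4.7, -0.9, 8.3]
width: 17.8
```

Emit:
move_arm([
  [1.5,0.4,0,0,0,0,12],
  [1.5,0.4,0,0,0,0,12],
])

```text
t: 36.07
ee_pos: [529.7, -237.5, -19.0]
orientation: [2.471, -1.937, -0.003]
ft_force: [-6.2, -0.1, 9.5]
width: 17.8
```

Emit:
move_arm([
  [1.5,0.4,0,0,0,0,12],
  [1.5,0.4,0,0,0,0,12],
])

```text
t: 36.23
ee_pos: [531.2, -237.1, -19.0]
orientation: [2.471, -1.937, -0.003]
ft_force: [-5.2, -0.5, 9.3]
width: 17.7
```

Emit:
move_arm([
  [1.5,0.4,0,0,0,0,12],
  [1.5,0.4,0,0,0,0,12],
  [1.5,0.4,0,0,0,0,12],
])

```text
t: 36.48
ee_pos: [532.6, -236.7, -19.0]
orientation: [2.471, -1.937, -0.003]
ft_force: [-6.2, -1.7, 8.7]
width: 18.2
```

Emit:
move_arm([
  [1,0.25,0,0,0,0,12],
  [1,0.25,0,0,0,0,12],
  [1,0.25,0,0,0,0,12],
])

```text
t: 36.73
ee_pos: [533.5, -236.5, -19.0]
orientation: [2.471, -1.937, -0.004]
ft_force: [-6.6, -1.1, 10.1]
width: 17.9
```

Emit:
move_arm([
  [1,0.25,0,0,0,0,12],
  [1,0.25,0,0,0,0,12],
  [1,0.25,0,0,0,0,12],
])

```text
t: 36.98
ee_pos: [534.5, -236.3, -19.0]
orientation: [2.471, -1.937, -0.004]
ft_force: [-6.6, -1.5, 10.3]
width: 18.0
```

Emit:
move_arm([
  [1,0.25,0,0,0,0,12],
  [1,0.25,0,0,0,0,12],
  [1,0.25,0,0,0,0,12],
])

```text
t: 37.23
ee_pos: [534.5, -236.2, -19.0]
orientation: [2.471, -1.937, -0.006]
ft_force: [-9.7, -3.4, 13.2]
width: 17.7
```

Emit:
move_arm([
  [1,0.25,0,0,0,0,12],
  [1,0.25,0,0,0,0,12],
  [1,0.25,0,0,0,0,12],
])

```text
t: 37.48
ee_pos: [534.5, -236.2, -19.1]
orientation: [2.47, -1.936, -0.008]
ft_force: [-14.0, -5.4, 12.5]
width: 17.9
```

```bash
python3 pl.py 534 -236.7 .24; python3 -c "
from h import *;o=get_obs();print(o['t'],o['ee_pos'],o['orientation'],o['width'],o['ft_force'],o['moment'])"
```

```text
scene [ 5.34902e+02 -2.36619e+02  2.30000e-01] 290 280.0
top [ 5.38033e+02 -2.42715e+02  3.07000e-01] 479 45.0
37.5833 [ 534.52363496 -236.14271307  -19.05134131] [ 2.46998789 -1.93577753 -0.00759742] 17.443133227180677 [-13.05116357  -4.84893172  13.93923648] [-1.16190874  1.97341596 -0.01904406]
```

A hard stop: position holds at 534.5 while the force rises, which matches the computed home. I'll press once more, ease off, and release.

Emit:
move_arm([
  [1,0.25,0,0,0,0,12],
  [1,0.25,0,0,0,0,12],
  [0,0,0,0,0,0,12],
  [-1,-0.25,0,0,0,0,12],
  [-1,-0.25,0,0,0,0,12],
])

```text
t: 38.0
ee_pos: [534.8, -236.1, -19.1]
orientation: [2.471, -1.937, -0.005]
ft_force: [-7.0, -2.5, 9.7]
width: 17.9
```

Emit:
move_arm([
  [0,0,0,0,0,0,25],
  [0,0,0,0,0,0,40],
  [0,0,0,0,0,0,50],
  [0,0,0,0,0,0,50],
  [0,0,0,0,0,0,50],
])

```text
t: 38.42
ee_pos: [537.2, -235.7, -19.3]
orientation: [2.472, -1.938, -0.0]
ft_force: [-0.2, -0.2, 0.3]
width: 47.5
```

Emit:
move_arm([
  [0,0,30,0,0,0,50],
  [0,0,65,0,0,0,50],
  [0,0,105,0,0,0,50],
  [-40,0,130,0,0,0,50],
  [-80,0,140,0,0,0,50],
])

```text
t: 38.83
ee_pos: [465.0, -237.0, 123.0]
orientation: [-2.473, 1.935, -0.012]
ft_force: [-0.6, -0.3, 0.3]
width: 49.8
```

Emit:
move_arm([
  [-20,-20,0,0,0,0,50],
  [-40,-40,0,0,0,0,50],
  [-50,-60,0,0,0,0,50],
  [-50,-60,0,0,0,0,50],
  [-50,-60,0,0,0,0,50],
])

```text
t: 39.25
ee_pos: [411.6, -296.4, 119.8]
orientation: [-2.47, 1.941, -0.001]
ft_force: [1.0, 0.2, 0.2]
width: 49.9
```

```bash
python3 pl.py 534 -236.7 .24; python3 placed.py 698.7 -1 31 15 45 q1; python3 placed.py 443.2 23.3 26 15 30 q2;python3 placed.py 580.5 16.4 20 15 27 q3; python3 st.py|grep bar;python3 - <<'E'
from h import *
s=get_image('scene');t=get_image('top');o=get_obs();print(o['t'],o['ee_pos'],o['width'],o['ft_force'])
f=lambda i:cv2.resize(i[:,:,::-1],(400,300),interpolation=cv2.INTER_CUBIC)
cv2.imwrite('pics/c10.png',np.vstack([np.hstack([f(s['color'][145:220,300:400]),f(t['color'][190:265,310:410])]),np.hstack([f(s['color'][130:370,120:440]),f(t['color'][130:310,180:420])])]))
for c,P in((s,'s0'),(t,'t0')):
    d=np.abs(c['color'].astype(int)-cv2.imread(f'pics/{P}.png')[:,:,::-1]).max(2)>40
    for n,w in(('tin',(810,115,24)),('mug',(490,-455,36)),('ring1',(654,168,8)),('ring2',(570,345,8))):
        b=around(c,w,14);print(n,int(d[b[2]:b[3],b[0]:b[1]].sum()),end=' ')
    print()
E
```

```text
scene [ 5.34938e+02 -2.38431e+02  2.29000e-01] 226 358.0
top [ 5.31948e+02 -2.37446e+02  2.35000e-01] 200 385.0
scene [array([ 7.005e+02, -7.000e-01]), np.float64(419.01)] 866.0
top [array([693.98,  -1.93]), np.float64(45.74)] 309.0
scene [array([444.66,  22.56]), np.float64(627.19)] 942.0
top [array([440.79,  24.75]), np.float64(47.95)] 179.0
scene [array([582.66,  14.34]), np.float64(669.27)] 829.0
top [array([577.13,  15.02]), np.float64(32.22)] 112.0
bar (array([ 6.04814528e+02, -2.18531038e+02,  2.53669353e-01,  4.85688538e+01]), np.float64(16.634033203125)) 218.0
bar (array([ 6.02526370e+02, -2.20957019e+02,  2.47420308e-01,  4.93191778e+01]), np.float64(31.34716796875)) 259.0
39.85 [ 411.94372285 -295.58971412  119.57841599] 49.583210319165225 [ 0.16025916 -0.18717122  0.21847735]
tin 394 mug 102 ring1 196 ring2 276 
tin 0 mug 56 ring1 10 ring2 0
```

View pics/c10.png

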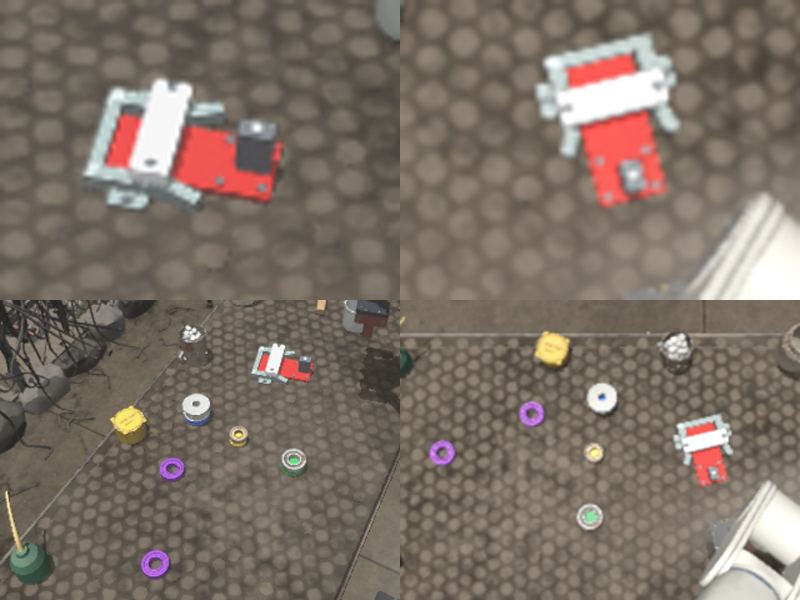

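The plate sits under the bar against the stop, its grip about 72.5 mm before the bar by both cameras (73 is home). All the parts are on their stands. I'll back the arm away from the mug, check the mug, and hand in.

Emit:
move_arm([
  [0,20,30,0,0,0,50],
  [0,50,60,0,0,0,50],
  [0,80,80,0,0,0,50],
  [0,110,90,0,0,0,50],
  [0,110,90,0,0,0,50],
])

```text
t: 40.27
ee_pos: [412.4, -182.8, 211.9]
orientation: [-2.473, 1.935, -0.004]
ft_force: [0.2, -1.3, 0.6]
width: 50.1
```

```bash
python3 - <<'E'
from h import *
t=get_image('top');s=get_image('scene')
for c,P in((t,'t0'),(s,'s0')):
    a=c['color'];r=np.ascontiguousarray(cv2.imread(f'pics/{P}.png')[:,:,::-1]);g=lambda i:np.float32(cv2.cvtColor(i,cv2.COLOR_RGB2GRAY))
    b=around(c,(490,-455,36),20);k=lambda i:np.ascontiguousarray(g(i)[b[2]:b[3],b[0]:b[1]])
    print('mug shift px',cv2.phaseCorrelate(k(r),k(a),cv2.createHanningWindow((40,40),cv2.CV_32F)))
o=get_obs();print(o['t'],o['ee_pos'],o['ft_force']);close_job()
E
```

```text
mug shift px ((-0.06453447251200473, -0.014887322209681031), 0.9873507308959961)
mug shift px ((0.21498394993328773, -2.897580077327323), 0.21427613615989685)
40.3667 [ 412.20673477 -185.2690559   210.24472778] [-0.4768795   0.15173742  0.35124414]
the job is handed in; nothing more can be done
```

The three parts are off the stack and on their own stands, and the plate is slid under the cross-bar against the end stop. The job is handed in at about 40 s with the arm clear. No verdict was reported.

**First grasp:** it missed, because the real finger tips are 34.3 mm above the reported TCP. I found this by probing the counter and used the offset from then on.

**Parts on stands:** the small bearing is on yellow, the large bearing on green and the pulley on blue. In the scene camera each part was within about 1 mm of its stand centre, measured before the plate went in. The last full view still shows all three in place.

**Plate:** it slid home until the position stayed put while the force rose. With the plate released, both cameras put the grip about 72.5 mm before the bar, where home is 73 mm.

**Tin, mug and purple rings:** the top camera shows no change at the tin and almost none at the rings, and the mug's shift is under 0.1 px.

**Checks that disagreed:**
- The scene camera's mug comparison gave a shift of about 3 px with low confidence. I put this down to lighting or the arm in the crop.
- The top-camera fits of the parts came out up to 5 mm off, most likely from shadows. The scene-camera refits after release were spoiled by a change in exposure.

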